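# Gauge a bush on the taper mandrel

### The job

Swing the lid of the clear box open so that it stays open by itself, take out the bronze bush and slide it down the slanting stepped mandrel in the vise until it stops fully home; let go and leave it there. Read the colour of the first band showing below the ring, then slide the tally's black marker to the field of that colour. Leave the other loose things on the bench, the two bushes in the tray included, where they are.

Things in the scene. Friction and masses are not known exactly. Their poses are not given: they have to be found in the camera images.
- lid (a joint): angle of the clear acrylic lid of the box, rad: 0 closed, grows as it swings up and back about its rear hinge, stop at 1.9. It moves freely (about 0.1 N m at most): it falls shut if let go below about 1.5 and falls open to the stop and stays beyond that
- lid_pull (a point): the lid's black upright pull near its front edge, 22 (x) by 16 (y) by 32 mm tall; the point is on its middle line, 12 mm below its top and 20 mm above the lid plate. Lid closed: point 74.5 mm above the bench, x level towards the hinge, y along the hinge, z up; axes turn with the lid. Pinched across y, it can pivot between the pads as the lid swings
- lid_hinge (a point): middle of the lid's hinge line, 50.5 mm above the bench at the box's rear edge; y is the hinge axis. The pull point lies 130 mm in front of it and 24 mm above it when closed
- box_floor (a point): centre of the inner floor of the clear acrylic box, 5 mm above the bench; box outside 150 x 150 x 50 mm, walls 5 mm, heavy, does not move. x points from the box's front to its hinge side, z up
- bush_a_mid (a point): bronze bush, a plain ring: outside diameter 44 mm, height 14 mm, about 90 g; bore 18, 24 or 30 mm (one bush of each; which is which is for the mandrel to show). One of the three bushes lies flat and loose on the floor of the clear box, the others in the grey tray behind. The point is the ring's centre, half-way up; z is its axis
- bush_b_mid (a point): bronze bush, a plain ring: outside diameter 44 mm, height 14 mm, about 90 g; bore 18, 24 or 30 mm (one bush of each; which is which is for the mandrel to show). One of the three bushes lies flat and loose on the floor of the clear box, the others in the grey tray behind. The point is the ring's centre, half-way up; z is its axis
- bush_c_mid (a point): bronze bush, a plain ring: outside diameter 44 mm, height 14 mm, about 90 g; bore 18, 24 or 30 mm (one bush of each; which is which is for the mandrel to show). One of the three bushes lies flat and loose on the floor of the clear box, the others in the grey tray behind. The point is the ring's centre, half-way up; z is its axis
- mandrel: steel stepped mandrel fixed in the vise, leaning 32 degrees from vertical, broadly towards the robot. Origin at the very tip; z along its axis, up and out of the tip; y level. Diameters by distance below the tip: nose 6 to 16 mm at 12 mm; 16 to 18 mm; green: cone to 22 at 23, straight to 30; blue: cone to 28 at 35, straight to 42; red: cone to 34 at 47, straight to 56; then a 22 mm shank
- vise: grey bench vise, fixed on the bench; origin at the centre of its underside (base 150 x 130 mm), z up. Its jaws (85 mm along x, 90 mm along y over both) end 98 mm above the bench, 98 mm below the mandrel's tip along the mandrel; the screw with its small handle sticks out at +y to 170 mm, up to 110 mm high
- stop_green (a point): point on the mandrel's axis where the centre of a bush of 18 mm bore comes to rest when fully home: its lower face is then 19.7 mm below the mandrel's tip, measured along the axis, and the green band is the first one showing below the ring
- stop_blue (a point): point on the mandrel's axis where the centre of a bush of 24 mm bore comes to rest when fully home: its lower face is then 31.7 mm below the mandrel's tip, measured along the axis, and the blue band is the first one showing below the ring
- stop_red (a point): point on the mandrel's axis where the centre of a bush of 30 mm bore comes to rest when fully home: its lower face is then 43.7 mm below the mandrel's tip, measured along the axis, and the red band is the first one showing below the ring
- marker (a joint): position of the tally's black marker along its rail, m: 0 at the blank end, 0.14 at the other; slides stiffly with about 1.5 N of friction, stays where it is left
- marker_grip (a point): the marker's black upright block, 26 mm (x) by 18 mm (y) by 40 mm tall, on the flat aluminium rail (70 x 200 x 14 mm, fixed on the bench); the point is on its middle line, 25 mm above the block's foot, 40.5 mm above the bench, and 15 mm below its top. Slides along its own y, towards +y as the joint value grows. A white line across it is the pointer
- field_green (a point): centre of the green field pair of the tally, on top of the rail (14.5 mm above the bench) on the marker's line; marker joint value 0.05 m. Each field is 24 mm long along the travel
- field_blue (a point): centre of the blue field pair of the tally, on top of the rail (14.5 mm above the bench) on the marker's line; marker joint value 0.09 m. Each field is 24 mm long along the travel
- field_red (a point): centre of the red field pair of the tally, on top of the rail (14.5 mm above the bench) on the marker's line; marker joint value 0.13 m. Each field is 24 mm long along the travel
- tire_lever_1: loose bystander, to be left where it is. Origin at the centre of its underside; yellow plastic tire lever, about 130 x 22 x 8 mm, lying along its x
- tire_lever_2: loose bystander, to be left where it is. Origin at the centre of its underside; yellow plastic tire lever, about 130 x 22 x 8 mm, lying along its x
- socket: loose bystander, to be left where it is. Origin at the centre of its underside; chrome wrench socket standing upright, 28 mm across, 34 mm tall
- bike_light: loose bystander, to be left where it is. Origin at the centre of its underside; orange silicone bike light, 56 x 34 x 28 mm
Things that resemble listed ones, but are neither listed nor needed, are in the scene too. Leave any orange or purple look-alike of the part that bears marker alone.

How it is judged:
On the way, in this order (a step that is already met when the one before it is completed fails the run):
1. the box's lid is swung open past its balance point (value of joint lid above 1.65 rad), for 0.2 s.
2. the bush from the box is on the mandrel, slid down to its stop (((distance between bush_a_mid and stop_green below 0.005 m and angle between the z axis of bush_a_mid and the z axis of mandrel, either way round below 0.15 rad and horizontal distance between each of bush_b_mid, bush_c_mid and box_floor above 0.1 m and distance of each of bush_b_mid, bush_c_mid from where it was at the start of the episode below 0.03 m) or (distance between bush_b_mid and stop_blue below 0.005 m and angle between the z axis of bush_b_mid and the z axis of mandrel, either way round below 0.15 rad and horizontal distance between each of bush_a_mid, bush_c_mid and box_floor above 0.1 m and distance of each of bush_a_mid, bush_c_mid from where it was at the start of the episode below 0.03 m) or (distance between bush_c_mid and stop_red below 0.005 m and angle between the z axis of bush_c_mid and the z axis of mandrel, either way round below 0.15 rad and horizontal distance between each of bush_a_mid, bush_b_mid and box_floor above 0.1 m and distance of each of bush_a_mid, bush_b_mid from where it was at the start of the episode below 0.03 m))), for 0.3 s.
3. the marker stands at the field with the colour of the first band below the ring (((distance between bush_a_mid and stop_green below 0.005 m and angle between the z axis of bush_a_mid and the z axis of mandrel, either way round below 0.15 rad and horizontal distance between each of bush_b_mid, bush_c_mid and box_floor above 0.1 m and distance of each of bush_b_mid, bush_c_mid from where it was at the start of the episode below 0.03 m and horizontal distance between marker_grip and field_green below 0.01 m) or (distance between bush_b_mid and stop_blue below 0.005 m and angle between the z axis of bush_b_mid and the z axis of mandrel, either way round below 0.15 rad and horizontal distance between each of bush_a_mid, bush_c_mid and box_floor above 0.1 m and distance of each of bush_a_mid, bush_c_mid from where it was at the start of the episode below 0.03 m and horizontal distance between marker_grip and field_blue below 0.01 m) or (distance between bush_c_mid and stop_red below 0.005 m and angle between the z axis of bush_c_mid and the z axis of mandrel, either way round below 0.15 rad and horizontal distance between each of bush_a_mid, bush_b_mid and box_floor above 0.1 m and distance of each of bush_a_mid, bush_b_mid from where it was at the start of the episode below 0.03 m and horizontal distance between marker_grip and field_red below 0.01 m))), for 0.3 s.
At the end, for the whole second after the job is handed in: Lid open over 1.65 rad; the bush from the box let go on the mandrel, centre within 5 mm of its stop, axis within 0.15 rad of the mandrel's; marker within 10 mm of the middle of the field coloured as the first band below the ring; the other bushes within 30 mm of their start, out of the box (value of joint lid above 1.65 rad and ((distance between bush_a_mid and stop_green below 0.005 m and angle between the z axis of bush_a_mid and the z axis of mandrel, either way round below 0.15 rad and horizontal distance between each of bush_b_mid, bush_c_mid and box_floor above 0.1 m and distance of each of bush_b_mid, bush_c_mid from where it was at the start of the episode below 0.03 m and horizontal distance between marker_grip and field_green below 0.01 m) or (distance between bush_b_mid and stop_blue below 0.005 m and angle between the z axis of bush_b_mid and the z axis of mandrel, either way round below 0.15 rad and horizontal distance between each of bush_a_mid, bush_c_mid and box_floor above 0.1 m and distance of each of bush_a_mid, bush_c_mid from where it was at the start of the episode below 0.03 m and horizontal distance between marker_grip and field_blue below 0.01 m) or (distance between bush_c_mid and stop_red below 0.005 m and angle between the z axis of bush_c_mid and the z axis of mandrel, either way round below 0.15 rad and horizontal distance between each of bush_a_mid, bush_b_mid and box_floor above 0.1 m and distance of each of bush_a_mid, bush_b_mid from where it was at the start of the episode below 0.03 m and horizontal distance between marker_grip and field_red below 0.01 m))); the robot touches nothing.
It fails at once if the first tire lever is moved more than 30 mm (distance of tire_lever_1 from where it was at the start of the episode above 0.03 m).
It fails at once if the second tire lever is moved more than 30 mm (distance of tire_lever_2 from where it was at the start of the episode above 0.03 m).
It fails at once if the socket is moved more than 30 mm (distance of socket from where it was at the start of the episode above 0.03 m).
It fails at once if the bike light is moved more than 30 mm (distance of bike_light from where it was at the start of the episode above 0.03 m).
It also fails if it takes over 67 s, if anything falls off the work surface, if the arm or the gripper's body presses on something with over 40 N, if the wrist force passes 120 N, or if a joint passes its speed limit or range.

### The arm

A 6-joint arm with a two-finger parallel gripper is mounted at the origin on the work surface. World frame = base frame: x ahead of the robot, y to its left, z up, the work surface at z = 0. Lengths are in m, angles in rad, forces in N, time in s.
With the tool pointing down it reaches from about 0.25 to 0.725 m from the base axis. Payload 4 kg.
Tool frame: the origin (TCP) lies midway between the tips of the shut fingers; the grasp point (between the pads) lies pinch_z behind it (pinch_z is the distance from the TCP to the grasp point, in m); z points along the fingers, y is the direction in which the jaws open and shut (so a half turn about z gives the same grasp; the last joint's range is limited). The gripper opens to 85 mm and grips with 20 to 120 N. Pads are 22 mm wide; open, the fingers measure 114 mm over their backs; the gripper's body (76 mm by 85 mm) begins 54 mm behind the grasp point. The pads swing forward as they close: fully open they stand 13 mm farther back than shut.
Start: joints at [1.259, 0.241, 0.005, 1.335, 0, 1.571], TCP at [0.153, 0.476, 0.231] pointing down, gripper open.
Joint ranges: [-2.72, 2.72], [-1.05, 1.87], [-1.09, 1.28], [-1.99, 2.15], [-1.42, 1.44], [-3.14, 3.14]. Speed limits (rad/s): [2.79, 2.79, 3.14, 3.14, 3.14, 3.14].

### API

Orientations are given as a unit quaternion [x, y, z, w].
In Python, from workcell import * gives the robot as it stands.
- The arm moves only by the tool move_arm, never from a script. Its argument "motion" is a list of rows, each a list of 3 entries, a list of its own where there are three numbers: the finger opening in mm, from 0 to 85.4, then the shift along the tool's x, y, z in units of 50 mm (1.0 is 50 mm), then the turn about the tool's z in units of 6 degrees (1.0 is 6 degrees). In form: [[claw, [dx, dy, dz], roll], ...]. A call has exactly 10 rows; each row is the pose to reach, as a shift and turn from the pose commanded when the call began, along the tool's axes at that moment; what a row does not reach only later rows make up. A row lasts 1/10 s, in which the tool goes at most 50 mm and 8.59 degrees, less where a joint would pass 70% of its speed; a pose out of reach is approached as far as the arm can. A call with a gripper value outside its range is refused whole. The fingers move at their own pace and stop on an object; the grip force is fixed at half the most. Time passes only in rows, so rows that repeat a pose let the fingers close, or fill a call up. It gives the time, the measured TCP pose, the force and the opening at its end, in the units of the state.
- get_obs(): the state, without advancing time (a new reading comes with each control period).
- camera(name): name is "scene" or "top" or "wrist"; returns a dict with "color" (420x560x3 uint8, red, green, blue), "fx", "fy", "cx", "cy" (pixels), "rvec" (rotation vector, rad) and "tvec" (3), from world to camera coordinates, as OpenCV has them; the wrist camera has in their place "mount" (4x4, takes a point from camera to tool coordinates, whose origin is the TCP and whose axes are the flange's). Camera axes: x right, y down, z forward; pixel columns grow to the right and rows downward; lengths in m; the calibration is good to about 2 mm. The wrist camera is an equidistant fisheye: a pixel r from the principal point sees the ray r / f radians off the axis. A picture is of the moment at which its call begins: read the wrist's pose just before it. There is no depth.
- job_done(): hands the job in, once; it reports no verdict.
The state is a dict: "clock": time; "joint_pos": joint angles; "joint_vel": joint speeds; "tau": joint torques, N m; "eef_pos": TCP position; "tool_rot": TCP orientation; "ft_force": force on the tool from outside, world axes, zero at the start; "ft_torque": the same for the moment, N m; "grip_width": finger opening in m.
Only numpy, scipy, OpenCV 4.12 (cv2) and the standard library are available. Lean on these libraries where they do the work, as an engineer would, in place of code of your own. Each camera call takes 0.05 s, during which the arm holds its last target.

## Working session

There is one attempt and no reset: what is moved stays moved. The work goes in short steps, Python scripts to look and compute and a tool call to move; the robot and the scene stay as the last step left them, time stands still between calls to the robot, and variables do not carry over. Pictures are saved under pics/ and viewed, and the job is handed in when it is done.

Besides the shell and the picture viewer there is one more tool, called after "Call:" as a command line: name --argument value ..., lists and objects as JSON in quotes. move_arm: Moves the arm, as the interface text tells. Its arguments: {"type":"object","properties":{"motion":{"type":"array","items":{"type":"array"}}},"required":["motion"]}

```bash
ls; mkdir -p pics
python3 - <<'E'
from workcell import *
import cv2
o=get_obs()
for k,v in o.items(): print(k,v)
for n in ("scene","top","wrist"):
    c=camera(n); cv2.imwrite(f"pics/{n}0.png",c["color"][:,:,::-1])
    print(n,{k:v for k,v in c.items() if k!="color"})
try: print(pinch_z)
except Exception as e: print(e)
E
```

```text
pics
clock 0.0
joint_pos [ 1.25899710e+00  2.41434723e-01  3.73796829e-03  1.33518036e+00
 -3.55889753e-05  1.57075140e+00]
joint_vel [ 0.00129742 -0.00059016 -0.00013316 -0.00197362 -0.00058655  0.00148207]
tau [-2.02680858e-03 -3.72321582e+01  2.52405989e+01  1.70506089e-02
 -2.83351137e-04  6.73834620e-06]
eef_pos [0.1532065  0.47530007 0.23040733]
tool_rot [ 1.55246568e-01  9.87875205e-01 -1.03053734e-03 -1.43985476e-04]
ft_force [-0.28957973  0.58968932 -0.03344516]
ft_torque [ 0.04482107 -0.00701939 -0.00611035]
grip_width 0.08514541703682828
scene {'fx': 417.069746943411, 'fy': 417.069746943411, 'cx': 279.56867926152546, 'cy': 214.10801296897924, 'rvec': array([ 2.11308029,  0.90530833, -0.44431087]), 'tvec': array([-0.35948241, -0.13568634,  1.35445787])}
top {'fx': 422.5094451579556, 'fy': 422.5094451579556, 'cx': 284.7272541560716, 'cy': 210.5428935617557, 'rvec': array([ 2.12490204, -2.1424169 ,  0.15754991]), 'tvec': array([0.0088977 , 0.56421247, 1.07231656])}
wrist {'fx': 325.19226210127806, 'fy': 325.19226210127806, 'cx': 280.04675050046313, 'cy': 215.14957549880876, 'mount': array([[-4.56081976e-05, -9.64495333e-01, -2.64099888e-01,
         6.69764670e-02],
       [ 9.99999928e-01,  5.57935428e-05, -3.76451526e-04,
        -4.52449751e-04],
       [ 3.77820808e-04, -2.64099886e-01,  9.64495260e-01,
        -1.44111615e-01],
       [ 0.00000000e+00,  0.00000000e+00,  0.00000000e+00,
         1.00000000e+00]])}
0.0187
```

View pics/scene0.png

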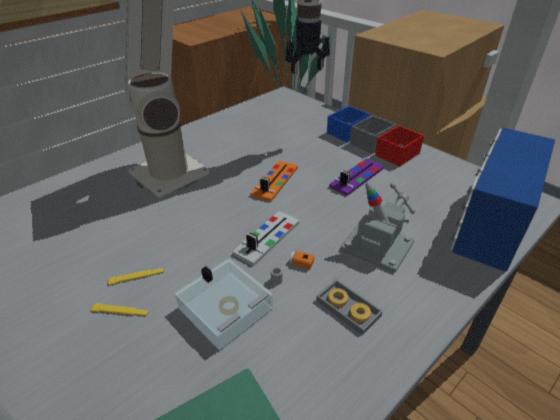

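View pics/top0.png

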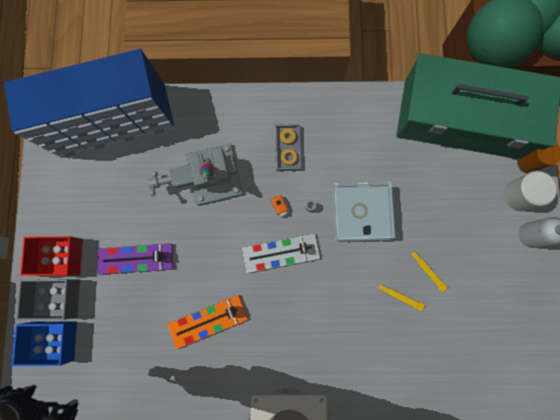

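View pics/wrist0.png

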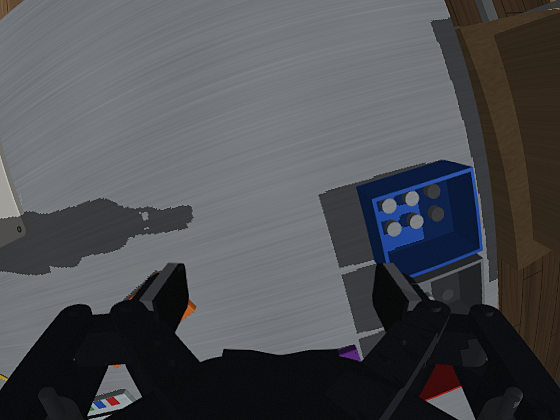

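The top view has x upward and y to the left. The box is near (363,212), the white tally near (281,254), the tray near (289,148) and the vise near (210,175). The mandrel tip is near (206,170). I'll enlarge the regions that matter.

```bash
cat > h.py <<'E'
from workcell import *
import cv2, numpy as np
from scipy.spatial.transform import Rotation as R
def cal(c): return cv2.Rodrigues(c["rvec"])[0], c["tvec"]
def ray(c,u,v):
    Rm,t=cal(c); d=Rm.T@np.array([(u-c["cx"])/c["fx"],(v-c["cy"])/c["fy"],1.]); return -Rm.T@t,d/np.linalg.norm(d)
def onz(c,u,v,z):
    o,d=ray(c,u,v); return o+d*(z-o[2])/d[2]
def proj(c,p):
    Rm,t=cal(c); q=Rm@np.asarray(p)+t; return np.array([q[0]/q[2]*c["fx"]+c["cx"],q[1]/q[2]*c["fy"]+c["cy"]])
def tri(rs):
    A=np.zeros((3,3));b=np.zeros(3)
    for o,d in rs:
        P=np.eye(3)-np.outer(d,d);A+=P;b+=P@o
    x=np.linalg.solve(A,b); return x,[np.linalg.norm((np.eye(3)-np.outer(d,d))@(x-o)) for o,d in rs]
def tool():
    o=get_obs(); return np.array(o["eef_pos"]),R.from_quat(o["tool_rot"]).as_matrix(),o
def wray(c,u,v,p,Rt):
    x,y=(u-c["cx"])/c["fx"],(v-c["cy"])/c["fy"]; r=np.hypot(x,y)
    d=np.array([x/r*np.sin(r),y/r*np.sin(r),np.cos(r)]) if r>0 else np.array([0,0,1.])
    M=c["mount"]; return p+Rt@M[:3,3], Rt@(M[:3,:3]@d)
def wproj(c,P,p,Rt):
    M=c["mount"]; q=M[:3,:3].T@(Rt.T@(np.asarray(P)-p)-M[:3,3]); th=np.arctan2(np.hypot(q[0],q[1]),q[2]); r=np.hypot(q[0],q[1])
    return np.array([q[0]/r*th*c["fx"]+c["cx"],q[1]/r*th*c["fy"]+c["cy"]])
def save(n,img,box=None,s=1):
    if box: x0,y0,x1,y1=box; img=img[y0:y1,x0:x1]
    if s!=1: img=cv2.resize(img,None,fx=s,fy=s,interpolation=cv2.INTER_CUBIC)
    cv2.imwrite(f"pics/{n}.png",img[:,:,::-1])
E
python3 - <<'E'
import cv2
t=cv2.imread("pics/top0.png"); s=cv2.imread("pics/scene0.png")
r=lambda i,x0,y0,x1,y1,k: cv2.resize(i[y0:y1,x0:x1],None,fx=k,fy=k,interpolation=cv2.INTER_CUBIC)
cv2.imwrite("pics/t1.png",r(t,240,170,400,290,5)); cv2.imwrite("pics/t2.png",r(t,140,110,320,220,4))
cv2.imwrite("pics/s1.png",r(s,170,200,330,320,5)); cv2.imwrite("pics/s2.png",r(s,310,160,430,290,4.5))
E
```

```text
(no output)
```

View pics/t1.png

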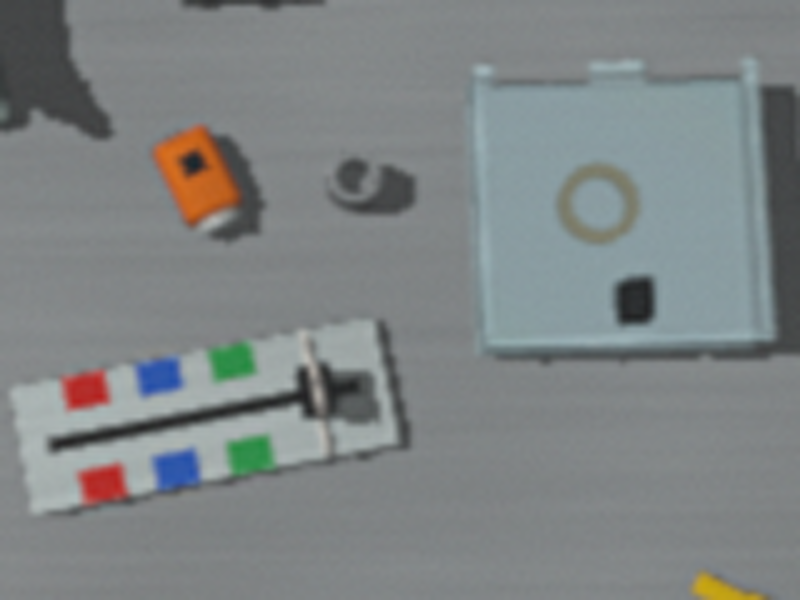

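View pics/t2.png

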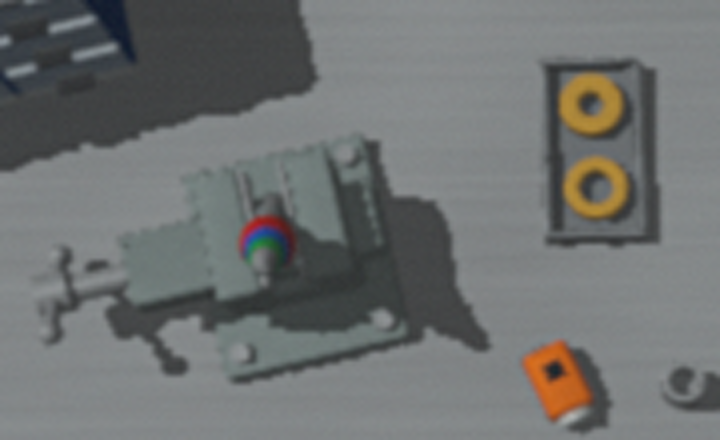

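View pics/s1.png

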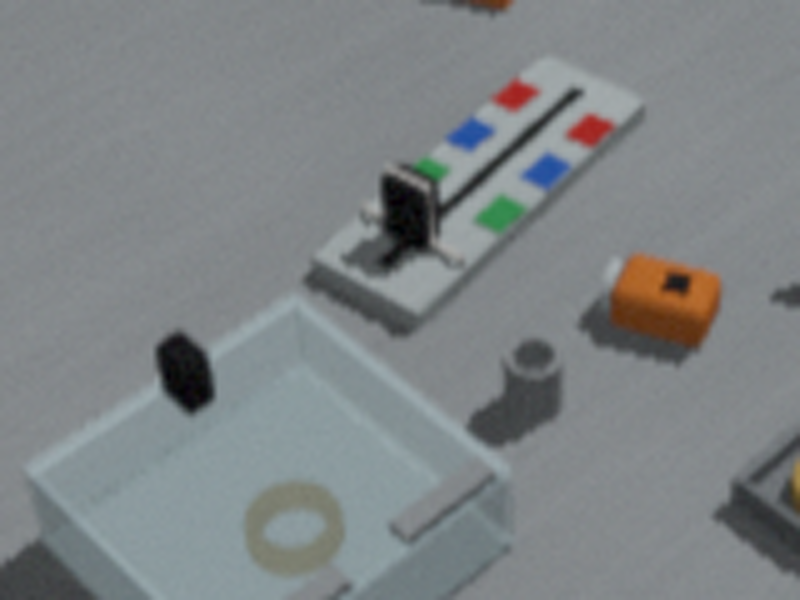

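View pics/s2.png

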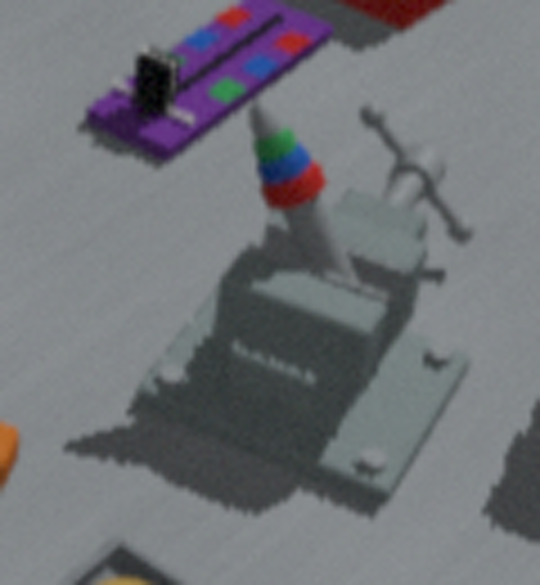

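Run:
```python
from h import *
T=camera("top"); S=camera("scene")
t=T["color"].astype(int); s=S["color"].astype(int)
print("cams",ray(T,0,0)[0].round(3),ray(S,0,0)[0].round(3))
def blob(img,m,box):
    x0,y0,x1,y1=box; mm=m[y0:y1,x0:x1].astype(np.uint8)
    n,l,st,ce=cv2.connectedComponentsWithStats(mm)
    for i in range(1,n):
        if st[i,4]>5: print("  ",st[i]+[x0,y0,0,0,0],(ce[i]+[x0,y0]).round(1))
dark=lambda i:i.max(2)<50
print("top pull");blob(t,dark(t),(350,215,385,245))
print("sc pull");blob(s,dark(s),(195,260,222,290))
print("top marker");blob(t,dark(t),(295,236,320,262))
print("sc marker");blob(s,dark(s),(240,228,265,258))
for n,i,c,b in(("top",t,T,(240,225,325,275)),("sc",s,S,(230,200,305,260))):
    r,g,bb=i[...,0],i[...,1],i[...,2]
    for nm,m in (("red",(r>120)&(g<90)),("green",(g>r+50)&(g>bb+40)),("blue",(bb>r+60)&(bb>g+40))):
        print(n,nm);blob(i,m,b)
for n,i,b in(("top",t,(190,150,225,190)),("sc",s,(355,175,390,215))):
    r,g,bb=i[...,0],i[...,1],i[...,2]
    for nm,m in (("red",(r>g+60)&(r>bb+40)),("green",(g>r+40)&(g>bb+30)),("blue",(bb>r+50)&(bb>g+30))):
        print("mandrel",n,nm);blob(i,m,b)
for p in [(320+0,0)]:pass
# box corners on z=.05 from crop t1
for q in [(478,72),(755,66),(775,342),(482,352)]:
    print("boxc",onz(T,q[0]/5+240-.4,q[1]/5+170-.4,.05).round(4))
print("ring top", onz(T,598/5+239.6,204/5+169.6,.019).round(4), "sc", onz(S,294/5+169.6,527/5+199.6,.012).round(4))
# mandrel tip
print("tip",tri([ray(T,206,177.8),ray(S,367.2,183.2)]))
save("t3",T["color"],(190,150,225,195),14);save("s3",S["color"],(355,175,400,232),10)
```

```text
cams [ 0.388 -0.007  1.148] [ 1.077 -0.507  0.751]
top pull
   [364 227   6   7  39] [366.6 229.9]
sc pull
   [202 267  10  15 108] [206.5 274. ]
top marker
   [305 245   6   5  11] [307.  247.2]
   [298 248   4   3   6] [299.8 249. ]
sc marker
   [246 236  10  17 114] [250.6 243.5]
top red
   [253 245   8   6  44] [256.6 247.5]
   [256 263   9   8  51] [260.3 266.5]
top green
   [282 239   9   7  48] [286.  241.9]
   [286 257   9   8  52] [289.7 260.6]
top blue
   [267 242  10   7  55] [271.3 244.9]
   [271 260   9   8  60] [274.9 263.5]
sc red
   [269 216   8   6  29] [272.4 218.6]
   [284 223   9   6  35] [287.8 225.7]
   [293 258   7   2  10] [295.7 258.6]
sc green
   [253 232   6   4  13] [255.8 233.3]
   [266 240   8   6  32] [269.5 242.5]
sc blue
   [260 224   9   6  33] [263.6 226.5]
   [275 231   9   7  37] [278.8 233.7]
mandrel top red
   [200 164  11   7  25] [204.7 165.8]
mandrel top green
   [203 170   6   3  11] [205.3 170.7]
mandrel top blue
   [202 167   8   4  14] [205.1 168.2]
mandrel sc red
   [370 196  12  10  60] [376.2 201.1]
mandrel sc green
   [357 178   7   4  18] [360.  179.6]
   [368 189   7   6  28] [371.3 191.5]
mandrel sc blue
   [364 175   8   3  15] [367.3 175.6]
   [368 192  11   8  41] [373.5 196.2]
boxc [ 0.6336 -0.1303  0.05  ]
boxc [ 0.6354 -0.2771  0.05  ]
boxc [ 0.4886 -0.2806  0.05  ]
boxc [ 0.4847 -0.1285  0.05  ]
ring top [ 0.567  -0.1966  0.019 ] sc [ 0.5681 -0.196   0.012 ]
tip (array([0.62477886, 0.18990677, 0.17804654]), [np.float64(0.0025316858917110883), np.float64(0.0025316858917110536)])
```

View pics/t3.png

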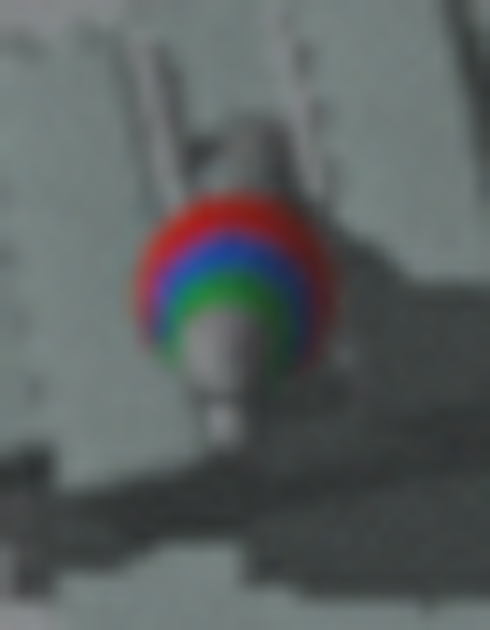

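View pics/s3.png

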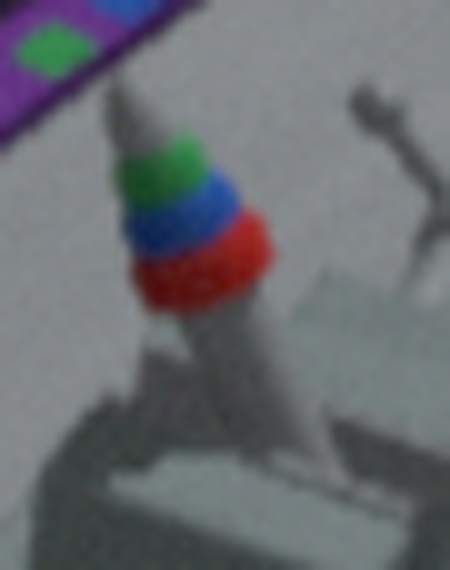

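Run:
```python
from h import *
T=camera("top"); S=camera("scene")
tip,e=tri([ray(T,205.6,180.6),ray(S,366.2,182.7)]);print("tip",tip.round(4),np.round(e,4))
nT=np.cross(ray(T,205.6,180.6)[1],ray(T,207.4,160.2)[1]);nS=np.cross(ray(S,366.2,182.7)[1],ray(S,385.5,221.2)[1])
d=np.cross(nT,nS);d/=np.linalg.norm(d);d*=np.sign(d[2]);print("axis",d.round(3),"lean",np.degrees(np.arccos(d[2])),"yaw",np.degrees(np.arctan2(d[1],d[0])))
# lean known: check vs vise yaw: base edges in t2 crop: (232,380)->(408,335) front edge
a=onz(T,232/4+140-.4,380/4+110-.4,.02);b=onz(T,408/4+140-.4,335/4+110-.4,.02);print("vise edge yaw",a.round(3),b.round(3),np.degrees(np.arctan2(*(b-a)[[0,1]])))
# pull
P,e=tri([ray(T,366.6,229.5),ray(S,206.5,274)]);print("pull tri",P.round(4),np.round(e,4),"top@.0865",onz(T,366.8,230,.0865).round(4), "sc@.0745",onz(S,206.5,274,.0725).round(4))
P=onz(S,250.6,243.5,.036);print("marker sc",P.round(4))
f={}
for n,(tp,sp) in dict(red=(((256.6,247.5),(260.3,266.5)),((272.4,218.6),(287.8,225.7))),blue=(((271.3,244.9),(274.9,263.5)),((263.6,226.5),(278.8,233.7))),green=(((286,241.9),(289.7,260.6)),None)).items():
    a=np.mean([onz(T,*q,.0145) for q in tp],0); f[n]=a; print(n,a.round(4),[onz(T,*q,.0145).round(3) for q in tp],"sc",np.mean([onz(S,*q,.0145) for q in sp],0).round(4) if sp else "")
u=(f["red"]-f["green"]);print(np.linalg.norm(u),np.degrees(np.arctan2(u[1],u[0])));u/=np.linalg.norm(u)
print("marker0 pred",f["red"]-.13*u, f["red"]-.12*u,"m from sc",(P-f["red"])@u+.13)
p,Rt,o=tool();print(Rt.round(3),p.round(4))
```

```text
tip [0.6194 0.192  0.1755] [0.0035 0.0035]
axis [-0.537 -0.146  0.831] lean 33.80588914133465 yaw -164.75043672602635
vise edge yaw [0.587 0.241 0.02 ] [0.617 0.122 0.02 ] 165.89607415841385
pull tri [ 0.5092 -0.2044  0.0724] [0.0005 0.0005] top@.0865 [ 0.5061 -0.2026  0.0865] sc@.0745 [ 0.5096 -0.204   0.0725]
marker sc [ 0.4718 -0.0487  0.036 ]
red [0.4442 0.0757 0.0145] [array([0.469, 0.081, 0.014]), array([0.419, 0.071, 0.014])] sc [0.4448 0.0771 0.0145]
blue [0.4513 0.0366 0.0145] [array([0.476, 0.041, 0.014]), array([0.426, 0.032, 0.014])] sc [0.4519 0.0378 0.0145]
green [ 0.4588 -0.0029  0.0145] [array([0.484, 0.002, 0.014]), array([ 0.434, -0.008,  0.014])] sc 
0.0800427021222459 100.5759001491289
marker0 pred [ 0.46801291 -0.0520558   0.0145    ] [ 0.46617753 -0.04222567  0.0145    ] m from sc 0.002612443414702764
[[-0.952  0.307 -0.   ]
 [ 0.307  0.952 -0.   ]
 [-0.    -0.    -1.   ]] [0.1534 0.4758 0.2311]
```

Call:
move_arm --motion '[[70,[-0.4,-0.4,0],-0.3],[70,[-0.9,-0.9,0],-0.6],[70,[-1.5,-1.5,0],-0.9],[70,[-2.1,-2.1,0],-1.2],[70,[-2.7,-2.7,0],-1.5],[70,[-3.3,-3.3,0],-1.8],[70,[-3.9,-3.9,0],-2.2],[70,[-4.5,-4.5,0],-2.6],[70,[-5.1,-5.1,0],-2.9],[70,[-5.6,-5.6,0],-3.2]]'

```text
clock: 1.35
eef_pos: [0.3346, 0.1216, 0.2316]
tool_rot: [-0.012, 1.0, 0.0, 0.001]
ft_force: [1.3, 1.2, -0.3]
grip_width: 0.0702
```

```bash
cat >> h.py <<'E'
def to(target,yaw=None):
    """units for move: target TCP, yaw of tool x in deg"""
    p,Rt,o=tool(); d=Rt.T@(np.asarray(target)-p)/.05
    y=np.degrees(np.arctan2(Rt[1,0],Rt[0,0])); r=None if yaw is None else -(((yaw-y)+180)%360-180)/6
    print("t %.2f"%o["clock"],"pos",p.round(4),"yaw %.2f"%y,"q6 %.2f"%o["joint_pos"][5],"F",np.round(o["ft_force"],1),"w %.1f"%(o["grip_width"]*1e3)); print("  units",d.round(3),"roll",r)
E
python3 -c "
from h import *
to([.507,-.204,.15],181)"
```

```text
t 1.35 pos [0.3346 0.1216 0.2316] yaw -178.64 q6 0.33 F [ 1.3  1.2 -0.3] w 70.2
  units [-3.292 -6.593  1.634] roll 0.059854157048183275
```

Call:
move_arm --motion '[[50,[-0.4,-0.8,0.1],0],[50,[-0.8,-1.6,0.3],0],[50,[-1.2,-2.4,0.5],0],[50,[-1.6,-3.2,0.7],0],[50,[-2.0,-4.0,0.9],0],[50,[-2.4,-4.8,1.1],0],[50,[-2.7,-5.5,1.3],0],[50,[-3.0,-6.1,1.5],0.06],[50,[-3.2,-6.5,1.6],0.06],[50,[-3.29,-6.59,1.63],0.06]]'

```text
clock: 2.35
eef_pos: [0.5064, -0.2042, 0.1486]
tool_rot: [-0.007, 1.0, 0.0, -0.001]
ft_force: [-0.2, 0.5, 0.3]
grip_width: 0.05
```

```bash
python3 -c "
from h import *
to([.507,-.204,.06],181)
c=camera('wrist'); p,Rt,o=tool(); save('w1',c['color'])
for P in ([.507,-.204,.0865],[.507,-.204,.0545],[.6356,-.203,.0505],[.567,-.196,.019]): print(wproj(c,P,p,Rt).round(1))
"
```

```text
t 2.35 pos [ 0.5064 -0.2042  0.1486] yaw -179.19 q6 -0.40 F [-0.2  0.5  0.3] w 50.0
  units [-0.014  0.004  1.772] roll -0.03225405341506379
[280. 231.]
[280.1 218. ]
[279.1 349.5]
[287.7 270.1]
```

View pics/w1.png

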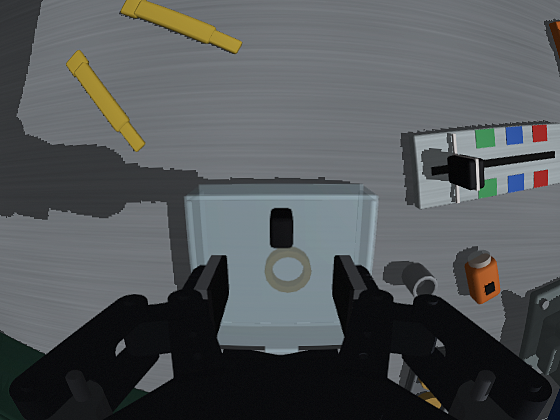

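Call:
move_arm --motion '[[50,[0,0,0.3],0],[50,[0,0,0.8],0],[50,[0,0,1.3],0],[50,[0,0,1.6],0],[50,[0,0,1.75],0],[50,[0,0,1.78],0],[10,[0,0,1.78],0],[10,[0,0,1.78],0],[10,[0,0,1.78],0],[10,[0,0,1.78],0]]'

```text
clock: 3.4
eef_pos: [0.507, -0.2034, 0.0622]
tool_rot: [-0.008, 1.0, -0.001, 0.001]
ft_force: [-0.1, -4.3, 3.7]
grip_width: 0.015
```

```bash
python3 -c "
from h import *
to([.507,-.204,.06],181)
p,Rt,o=tool()
H=np.array([.6356,0,.0505]); G=p+Rt@[0,0,-pinch_z]; v=np.array([G[0]-H[0],G[2]-H[2]]); print('r',np.hypot(*v),np.degrees(np.arctan2(v[1],v[0])))
for a in np.linspace(.1,1.9,19):
    c,s=np.cos(a),np.sin(a); w=np.array([c*v[0]+s*v[1],-s*v[0]+c*v[1]]); d=w-v; print(round(a,2),'tool dx',round(-d[0]/.05,2),'dz',round(-d[1]/.05,2))
"
```

```text
t 3.40 pos [ 0.507  -0.2034  0.0622] yaw -179.07 q6 -0.40 F [-0.1 -4.3  3.7] w 15.0
  units [ 0.    -0.011  0.044] roll -0.011140800633370418
r 0.13219480057153252 166.70142602062808
0.1 tool dx -0.07 dz -0.25
0.2 tool dx -0.17 dz -0.5
0.3 tool dx -0.29 dz -0.73
0.4 tool dx -0.44 dz -0.95
0.5 tool dx -0.61 dz -1.16
0.6 tool dx -0.79 dz -1.35
0.7 tool dx -1.0 dz -1.51
0.8 tool dx -1.22 dz -1.66
0.9 tool dx -1.45 dz -1.79
1.0 tool dx -1.69 dz -1.89
1.1 tool dx -1.95 dz -1.96
1.2 tool dx -2.21 dz -2.01
1.3 tool dx -2.47 dz -2.03
1.4 tool dx -2.73 dz -2.03
1.5 tool dx -3.0 dz -2.0
1.6 tool dx -3.26 dz -1.95
1.7 tool dx -3.51 dz -1.87
1.8 tool dx -3.75 dz -1.76
1.9 tool dx -3.98 dz -1.63
```

Call:
move_arm --motion '[[10,[-0.07,0,-0.25],0],[10,[-0.17,0,-0.5],0],[10,[-0.29,0,-0.73],0],[10,[-0.44,0,-0.95],0],[10,[-0.61,0,-1.16],0],[10,[-0.79,0,-1.35],0],[10,[-1.0,0,-1.51],0],[10,[-1.22,0,-1.66],0],[10,[-1.45,0,-1.79],0],[10,[-1.69,0,-1.89],0]]'

```text
clock: 4.4
eef_pos: [0.5878, -0.2021, 0.1551]
tool_rot: [-0.008, 1.0, -0.001, -0.003]
ft_force: [-7.3, -5.9, 2.4]
grip_width: 0.0147
```

```bash
python3 -c "
from h import *
to([.507+.1755,-.204,.0622+.088],None)
c=camera('wrist'); save('w2',c['color'])
c=camera('scene'); save('s4',c['color'],(150,200,310,340),4)
"
```

```text
t 4.40 pos [ 0.5878 -0.2021  0.1551] yaw -179.13 q6 -0.34 F [-7.3 -5.9  2.4] w 14.7
  units [-1.893 -0.067  0.087] roll None
```

View pics/w2.png

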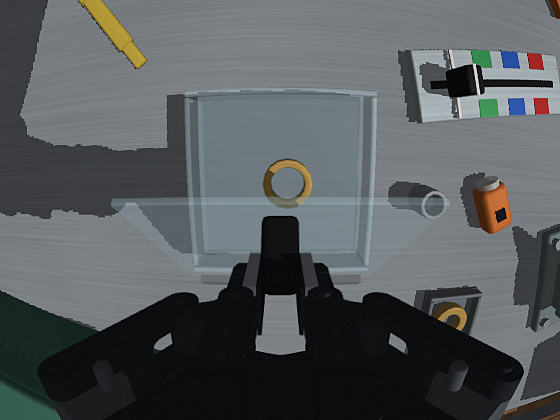

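View pics/s4.png

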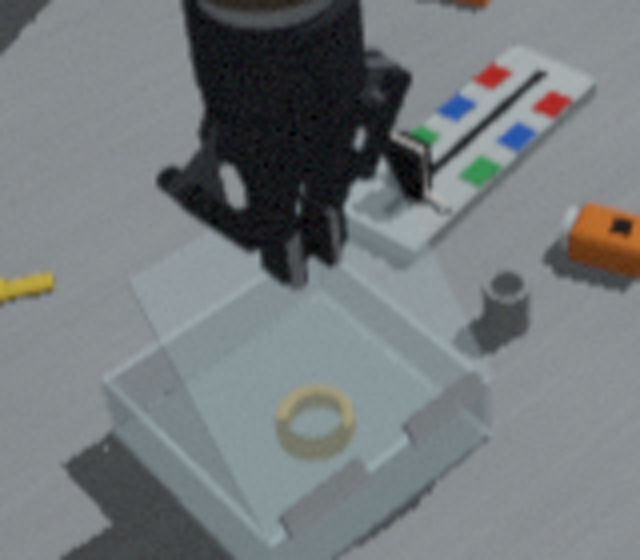

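The lid is up at about 1 rad and the bush is visible through it at wrist pixel (288,183). I'll continue the arc.

Call:
move_arm --motion '[[10,[-0.26,0,-0.07],0],[10,[-0.52,0,-0.12],0],[10,[-0.78,0,-0.14],0],[10,[-1.04,0,-0.14],0],[10,[-1.31,0,-0.11],0],[10,[-1.57,0,-0.06],0],[10,[-1.82,0,0.02],0],[10,[-2.06,0,0.13],0],[10,[-2.18,0,0.2],0],[10,[-2.18,0,0.2],0]]'

```text
clock: 5.5
eef_pos: [0.7015, -0.2002, 0.1477]
tool_rot: [-0.008, 1.0, -0.001, 0.002]
ft_force: [0.5, -4.1, 7.6]
grip_width: 0.0146
```

```bash
python3 -c "
from h import *
to([.567,-.196,.15],None)
c=camera('wrist'); save('w3',c['color'])
"
```

```text
t 5.50 pos [ 0.7015 -0.2002  0.1477] yaw -179.06 q6 -0.29 F [ 0.5 -4.1  7.6] w 14.6
  units [ 2.688  0.128 -0.059] roll None
```

View pics/w3.png

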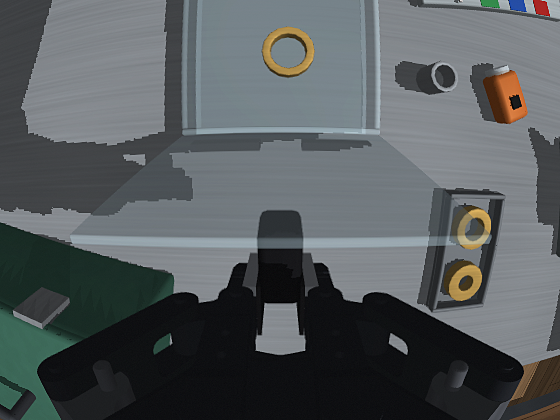

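Lid is at about 1.85 rad. Releasing and backing off upward.

Call:
move_arm --motion '[[45,[0,0,0],0],[45,[0,0,0],0],[45,[-0.05,0,-0.05],0],[45,[-0.15,0,-0.3],0],[45,[-0.2,0,-0.7],0],[45,[-0.2,0,-1.1],0],[45,[-0.2,0,-1.5],0],[45,[-0.2,0,-1.9],0],[60,[-0.2,0,-2.2],0],[60,[0.1,0,-2.3],0]]'

```text
clock: 6.55
eef_pos: [0.6965, -0.1983, 0.2608]
tool_rot: [-0.009, 1.0, 0.0, 0.001]
ft_force: [-0.6, 0.5, 0.5]
grip_width: 0.0601
```

```bash
python3 -c "
from h import *
to([.567,-.197,.25],None)
c=camera('scene'); save('s5',c['color'],(130,180,310,340),4)
"
```

```text
t 6.55 pos [ 0.6965 -0.1983  0.2608] yaw -178.96 q6 -0.30 F [-0.6  0.5  0.5] w 60.1
  units [2.589 0.074 0.209] roll None
```

View pics/s5.png

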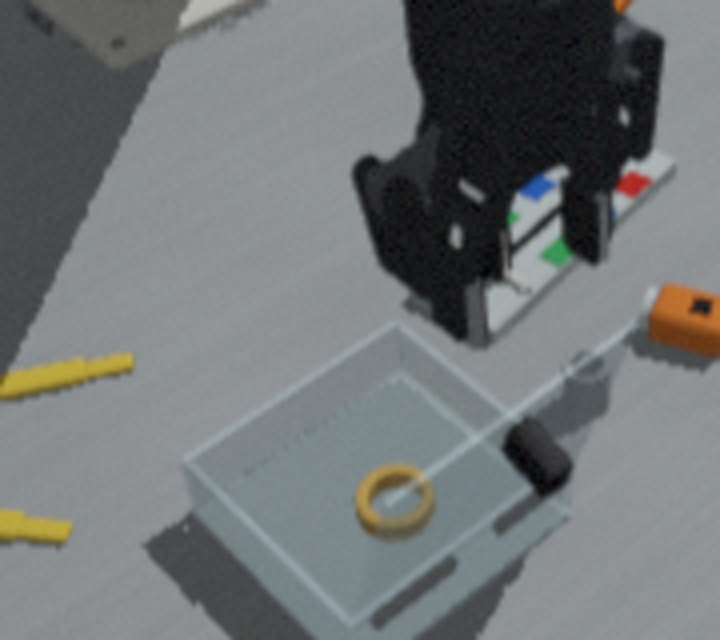

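Call:
move_arm --motion '[[60,[0.4,0,0],0],[60,[1.0,0,0],0],[60,[1.7,0.05,0.2],0],[60,[2.3,0.07,0.7],0],[60,[2.55,0.07,1.4],0],[60,[2.59,0.07,2.1],0],[60,[2.59,0.07,2.7],0],[60,[2.59,0.07,2.8],0],[60,[2.59,0.07,2.8],0],[60,[2.59,0.07,2.8],0]]'

```text
clock: 7.6
eef_pos: [0.5664, -0.1978, 0.1219]
tool_rot: [-0.009, 1.0, -0.0, 0.001]
ft_force: [0.4, -0.4, 0.3]
grip_width: 0.0599
```

```bash
python3 -c "
from h import *
p,Rt,o=tool();c=camera('wrist'); save('w4',c['color'])
i=cv2.cvtColor(c['color'],cv2.COLOR_RGB2HSV); m=cv2.inRange(i,(12,90,70),(28,255,255)); m[:, :200]=0;m[:,360:]=0
cs,_=cv2.findContours(m,cv2.RETR_EXTERNAL,cv2.CHAIN_APPROX_NONE)
for k in cs:
  if cv2.contourArea(k)>100:
    q=[]
    for u,v in k[:,0]:
      a,d=wray(c,u,v,p,Rt); q.append((a+d*(.019-a[2])/d[2])[:2])
    (x,y),r=cv2.minEnclosingCircle(np.array(q,np.float32)*1000); print('ring',x,y,r,cv2.contourArea(k))
to([.567,-.196,.01],None)
"
```

```text
ring 567.776123046875 -196.19952392578125 22.138660430908203 2189.0
t 7.65 pos [ 0.5667 -0.198   0.1223] yaw -179.01 q6 -0.35 F [ 0.6 -0.4 -0.3] w 60.0
  units [1.000e-03 4.200e-02 2.247e+00] roll None
```

View pics/w4.png

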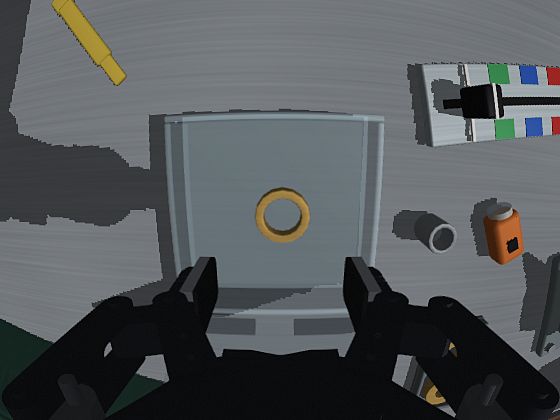

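Call:
move_arm --motion '[[60,[-0.02,0.04,0.4],0],[60,[-0.02,0.04,0.9],0],[60,[-0.02,0.04,1.4],0],[60,[-0.02,0.04,1.8],0],[60,[-0.02,0.04,2.1],0],[60,[-0.02,0.04,2.25],0],[60,[-0.02,0.04,2.32],0],[60,[-0.02,0.04,2.35],0],[60,[-0.02,0.04,2.35],0],[60,[-0.02,0.04,2.35],0]]'

```text
clock: 8.65
eef_pos: [0.5668, -0.1958, 0.0038]
tool_rot: [-0.009, 1.0, -0.0, 0.001]
ft_force: [0.1, -0.7, -0.2]
grip_width: 0.06
```

```bash
python3 -c "
from h import *
to([.5678,-.1962,.004],None)
"
```

```text
t 8.65 pos [ 0.5668 -0.1958  0.0038] yaw -179.02 q6 -0.35 F [ 0.1 -0.7 -0.2] w 60.0
  units [-0.021 -0.008 -0.004] roll None
```

Call:
move_arm --motion '[[48,[-0.02,0,-0.01],0],[44,[-0.02,0,-0.02],0],[38,[-0.02,0,-0.02],0],[38,[-0.02,0,-0.02],0],[38,[-0.02,0,-0.02],0],[38,[-0.02,0,-0.02],0],[38,[-0.02,0,-0.1],0],[38,[-0.02,0,-0.5],0],[38,[-0.02,0,-1.0],0],[38,[-0.02,0,-1.5],0]]'

```text
clock: 9.65
eef_pos: [0.5663, -0.1953, 0.0778]
tool_rot: [-0.009, 1.0, 0.0, -0.001]
ft_force: [0.7, 0.0, -0.6]
grip_width: 0.0417
```

```bash
python3 -c "
from h import *
to([.5678,-.1962,.1],None)
p,Rt,o=tool();c=camera('wrist'); save('w5',c['color'])
"
```

```text
t 9.65 pos [ 0.5663 -0.1953  0.0778] yaw -179.02 q6 -0.35 F [ 0.7  0.  -0.6] w 41.7
  units [-0.029 -0.019 -0.444] roll None
```

View pics/w5.png

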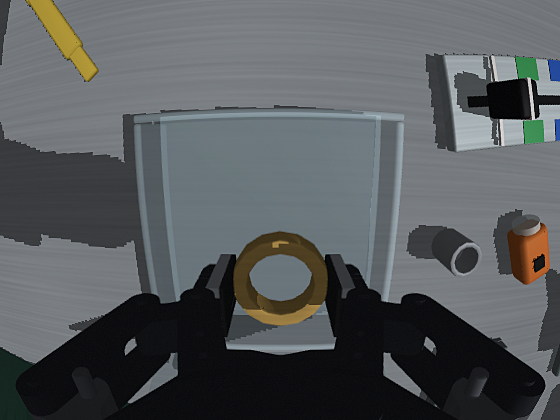

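Call:
move_arm --motion '[[38,[0,0,-0.4],0],[38,[0,0,-1.0],0],[38,[0,0,-1.8],0],[38,[-0.1,0.4,-2.6],-0.3],[38,[-0.3,1.1,-3.2],-0.7],[38,[-0.5,2.0,-3.6],-1.1],[38,[-0.7,2.9,-3.64],-1.5],[38,[-0.9,3.8,-3.64],-1.9],[38,[-1.0,4.7,-3.64],-2.28],[38,[-1.08,5.4,-3.64],-2.28]]'

```text
clock: 10.7
eef_pos: [0.6163, 0.0781, 0.2591]
tool_rot: [-0.129, 0.992, 0.0, -0.0]
ft_force: [-0.1, 0.2, -1.7]
grip_width: 0.0419
```

Call:
move_arm --motion '[[38,[0,0.2,0],0],[38,[0,0.2,0],0],[38,[0,0.2,0],0],[38,[0,0.2,0],0],[38,[0,0.2,0],0],[38,[0,0.2,0],0],[38,[0,0.2,0],0],[38,[0,0.2,0],0],[38,[0,0.2,0],0],[38,[0,0.2,0],0]]'

```text
clock: 11.7
eef_pos: [0.6139, 0.085, 0.2598]
tool_rot: [-0.128, 0.992, -0.0, 0.0]
ft_force: [-0.0, 0.3, -0.4]
grip_width: 0.0415
```

```bash
python3 -c "
from h import *
to([.619,.192,.26],-165.3)
p,Rt,o=tool();c=camera('wrist'); save('w6',c['color']); np.savez('w6',p=p,Rt=Rt)
print(wproj(c,[.6194,.192,.178],p,Rt))
"
```

```text
t 11.70 pos [0.6139 0.085  0.2598] yaw -165.34 q6 -0.12 F [-0.   0.3 -0.4] w 41.5
  units [-0.64   2.045 -0.004] roll -0.007434309305295983
[408.46375938 260.81151169]
```

View pics/w6.png

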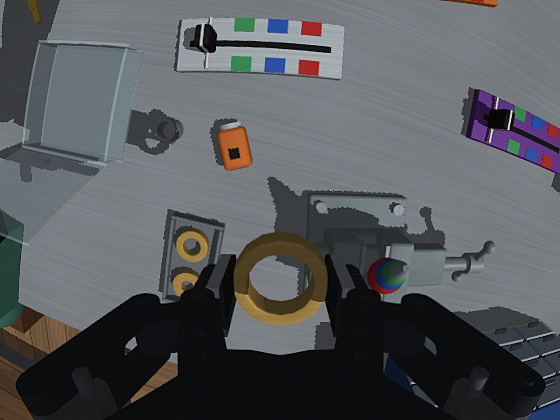

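```bash
python3 -c "
import cv2
i=cv2.imread('pics/w6.png')[240:310,360:430]; cv2.imwrite('pics/w6z.png',cv2.resize(i,None,fx=8,fy=8,interpolation=cv2.INTER_CUBIC))
"
```

```text
(no output)
```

View pics/w6z.png

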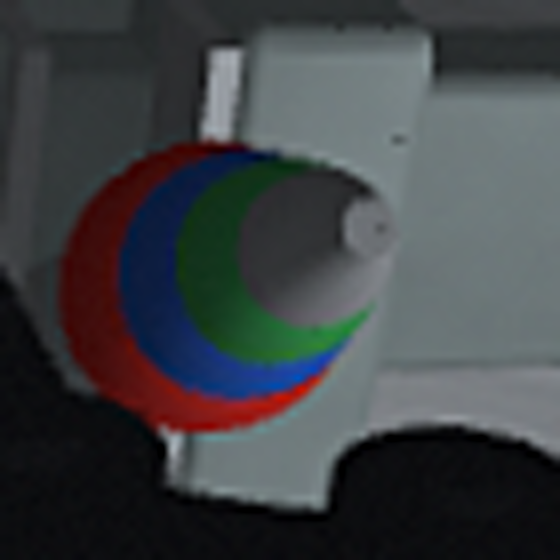

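Call:
move_arm --motion '[[38,[-0.2,0.2,0],0],[38,[-0.6,0.5,0],0],[38,[-1.0,0.9,0],0],[38,[-1.4,1.3,-0.1],0],[38,[-1.7,1.7,-0.2],0],[38,[-1.9,1.9,-0.2],0],[38,[-2.0,2.0,-0.2],0],[38,[-2.0,2.0,-0.2],0],[38,[-2.0,2.0,-0.2],0],[38,[-2.0,2.0,-0.2],0]]'

```text
clock: 12.75
eef_pos: [0.6852, 0.2065, 0.2699]
tool_rot: [-0.127, 0.992, -0.0, -0.0]
ft_force: [0.3, -0.3, -0.5]
grip_width: 0.0415
```

```bash
python3 -c "
from h import *
to([.619,.192,.26],-165.3)
p,Rt,o=tool();c=camera('wrist'); save('w7',c['color']); np.savez('w7',p=p,Rt=Rt)
u,v=wproj(c,[.6194,.192,.178],p,Rt).astype(int);print(u,v)
save('w7z',c['color'],(u-50,v-40,u+50,v+60),6)
"
```

```text
t 12.75 pos [0.6852 0.2065 0.2699] yaw -165.38 q6 0.04 F [ 0.3 -0.3 -0.5] w 41.5
  units [1.353 0.054 0.198] roll -0.012511559551749466
284 128
```

View pics/w7.png

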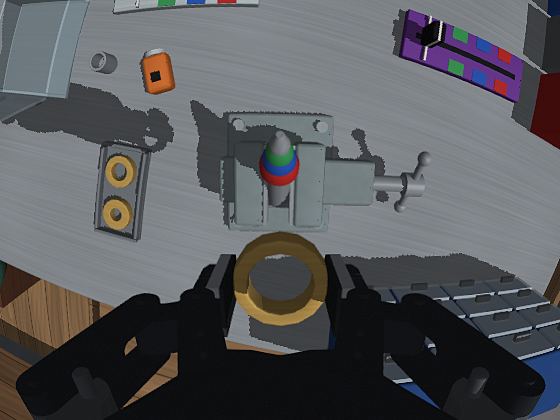

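View pics/w7z.png

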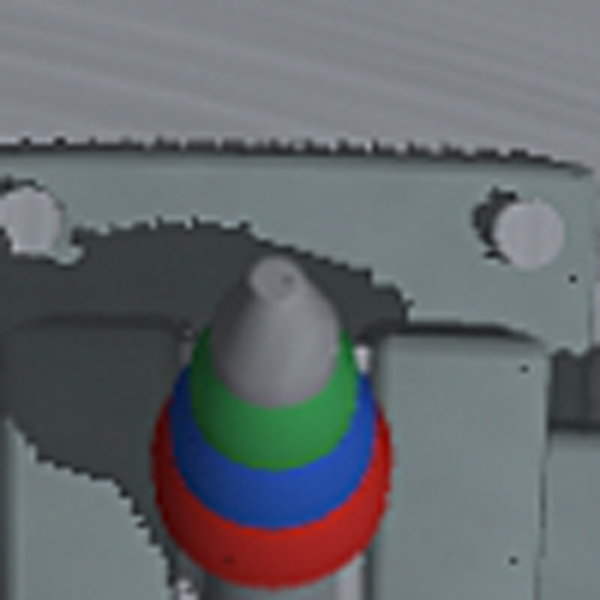

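Run:
```python
from h import *
c=camera('wrist');T=camera('top');S=camera('scene')
a=np.load('w6.npz');b=np.load('w7.npz')
r6=wray(c,405.75,268,a['p'],a['Rt']);r7=wray(c,279.4,134.2,b['p'],b['Rt'])
x,e=tri([r6,r7]);print("wrist tip",x.round(4),np.round(e,4))
x2,e=tri([r6,r7,ray(T,205.6,180.6),ray(S,366.2,182.7)]);print("all",x2.round(4),np.round(e,4))
n=np.cross(r7[1],wray(c,279.0,165.1,b['p'],b['Rt'])[1]);n/=np.linalg.norm(n)
from scipy.optimize import brentq
f=lambda y:n@[np.sin(.5585)*np.cos(y),np.sin(.5585)*np.sin(y),np.cos(.5585)]
y=brentq(f,-3.4,-2.4);print("yaw",np.degrees(y))
for t in (x,):
    z=np.array([np.sin(.5585)*np.cos(y),np.sin(.5585)*np.sin(y),np.cos(.5585)])
    for L in (23.1,30,42,56,98):
        q=t-z*L/1000; print(L,q.round(4),proj(T,q).round(1),proj(S,q).round(1),wproj(c,q,b['p'],b['Rt']).round(1))
```

```text
wrist tip [0.6244 0.1898 0.1822] [0. 0.]
all [0.6224 0.1903 0.1786] [0.0031 0.0021 0.0064 0.0017]
yaw -166.3510141271266
23.1 [0.6363 0.1927 0.1626] [205.4 173.9] [370.  190.3] [279.2 149.5]
30 [0.6398 0.1936 0.1568] [205.6 173. ] [371.1 192.8] [279.2 153.7]
42 [0.646  0.1951 0.1466] [205.9 171.6] [373. 197.] [279.1 160.4]
56 [0.6532 0.1968 0.1347] [206.2 170. ] [375.3 202. ] [279.  167.6]
98 [0.6749 0.2021 0.0991] [207.  165.3] [381.9 216.5] [278.7 185.7]
```

Wrist views put the tip at (0.6244, 0.1898, 0.1822), against an expected height of 0.181, with the axis yaw at −166°. Next is moving the ring over the tip.

```bash
cat >> h.py <<'E'
TIP=np.array([.6244,.1898,.1822]); YAW=np.radians(-166.3)
ZM=np.array([np.sin(np.radians(32))*np.cos(YAW),np.sin(np.radians(32))*np.sin(YAW),np.cos(np.radians(32))])
E
python3 -c "
from h import *
to(TIP+.018*ZM+[-.0008,0,-.0075],-166.3)
p,Rt,o=tool();print('per 10mm down axis units',(Rt.T@(-ZM*.01)/.05).round(3))
"
```

```text
t 12.95 pos [0.6853 0.2065 0.2702] yaw -165.38 q6 0.04 F [-0.   0.1 -0.4] w 41.9
  units [ 1.468 -0.008  1.605] roll 0.15263239417947716
per 10mm down axis units [-0.106 -0.002  0.17 ]
```

Call:
move_arm --motion '[[38,[0.3,0,0],0.15],[38,[0.7,0,0],0.15],[38,[1.1,0,0.1],0.15],[38,[1.4,0,0.4],0.15],[38,[1.47,-0.01,0.8],0.15],[38,[1.47,-0.01,1.2],0.15],[38,[1.47,-0.01,1.5],0.15],[38,[1.47,-0.01,1.6],0.15],[38,[1.47,-0.01,1.6],0.15],[38,[1.47,-0.01,1.6],0.15]]'

```text
clock: 13.95
eef_pos: [0.6148, 0.188, 0.1908]
tool_rot: [-0.12, 0.993, 0.0, 0.001]
ft_force: [0.7, 0.0, 0.1]
grip_width: 0.0419
```

```bash
python3 -c "
from h import *
to(TIP+.018*ZM+[-.0008,0,-.0075],-166.3)
p,Rt,o=tool();c=camera('wrist');s=camera('scene');save('w8',c['color'],(200,180,360,340),4);save('s8',s['color'],(310,130,430,240),5)
print(wproj(c,TIP,p,Rt))
"
```

```text
t 13.95 pos [0.6148 0.188  0.1908] yaw -166.25 q6 0.06 F [0.7 0.  0.1] w 41.9
  units [ 0.012 -0.007  0.017] roll 0.00797616350763993
[279.61660234 279.90105073]
```

View pics/w8.png

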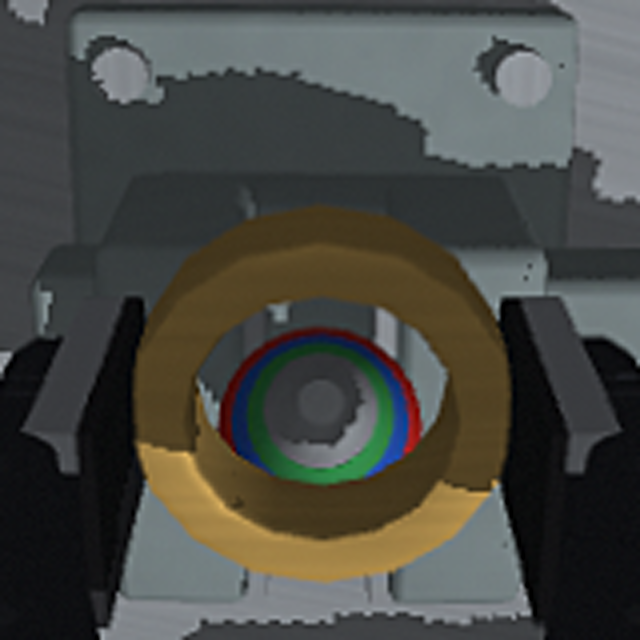

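View pics/s8.png

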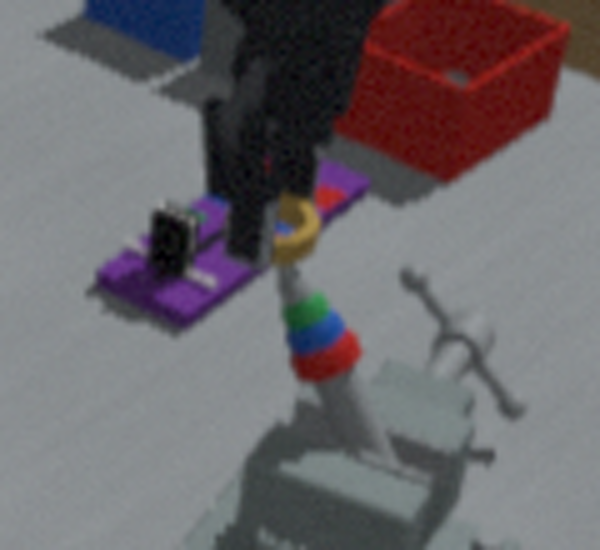

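Call:
move_arm --motion '[[38,[-0.04,0,0.07],0],[38,[-0.08,0,0.14],0],[38,[-0.13,0,0.21],0],[38,[-0.18,0,0.29],0],[38,[-0.23,0,0.37],0],[38,[-0.28,0,0.45],0],[38,[-0.32,0,0.51],0],[38,[-0.36,0,0.58],0],[38,[-0.4,0,0.63],0],[38,[-0.4,0,0.64],0]]'

```text
clock: 15.05
eef_pos: [0.6349, 0.1931, 0.1589]
tool_rot: [-0.12, 0.993, 0.0, 0.002]
ft_force: [1.7, 0.0, 4.4]
grip_width: 0.0415
```

```bash
python3 -c "
from h import *
to(TIP-.0367*ZM+[-.0008,0,-.0075],-166.3)
p,Rt,o=tool();s=camera('scene');save('s9',s['color'],(310,130,430,240),5)
"
```

```text
t 15.05 pos [0.6349 0.1931 0.1589] yaw -166.24 q6 0.06 F [1.7 0.  4.4] w 41.5
  units [-0.152 -0.01   0.308] roll 0.009239705149956498
```

View pics/s9.png

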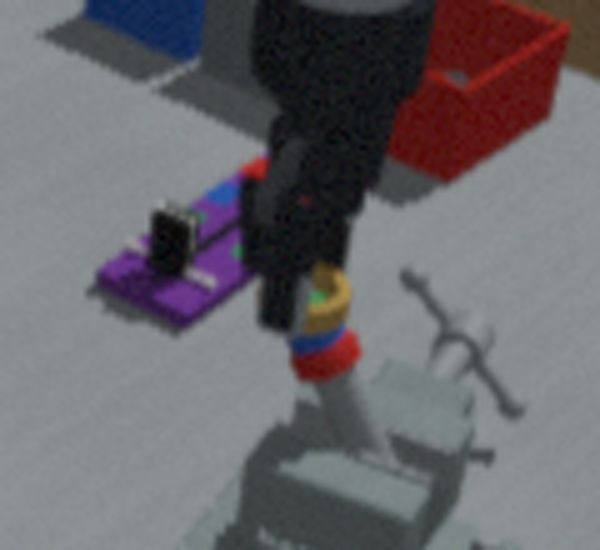

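Call:
move_arm --motion '[[38,[-0.01,0,0.02],0],[38,[-0.02,0,0.04],0],[38,[-0.03,0,0.06],0],[38,[-0.05,0,0.08],0],[38,[-0.06,0,0.1],0],[38,[-0.07,0,0.12],0],[38,[-0.08,0,0.14],0],[38,[-0.09,0,0.16],0],[38,[-0.09,0,0.16],0],[38,[-0.09,0,0.16],0]]'

```text
clock: 16.1
eef_pos: [0.64, 0.194, 0.1523]
tool_rot: [-0.12, 0.993, 0.0, 0.003]
ft_force: [1.1, -0.2, 7.7]
grip_width: 0.0417
```

```bash
python3 -c "
from h import *
to(TIP-.0367*ZM+[-.0008,0,-.0075],-166.3)
p,Rt,o=tool();s=camera('wrist');save('w10',s['color'],(200,180,360,340),4)
"
```

```text
t 16.10 pos [0.64   0.194  0.1523] yaw -166.26 q6 0.05 F [ 1.1 -0.2  7.7] w 41.7
  units [-0.05  -0.004  0.174] roll 0.006866676060714856
```

View pics/w10.png

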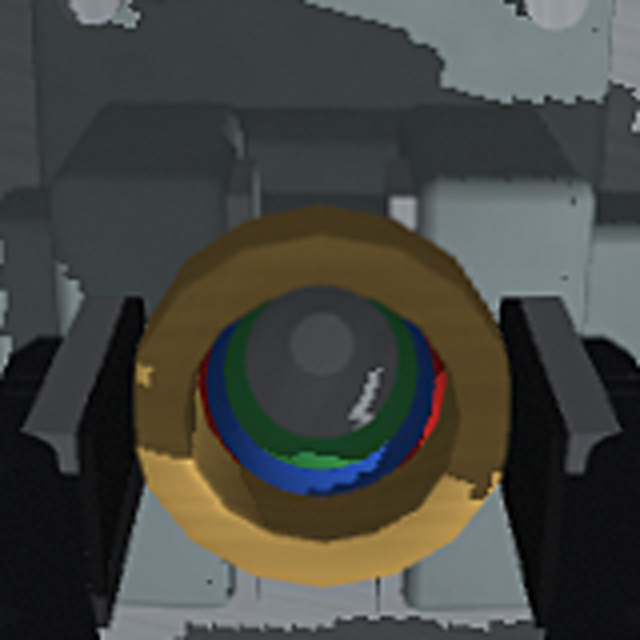

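Call:
move_arm --motion '[[38,[-0.01,0,0.02],0],[38,[-0.02,0,0.04],0],[38,[-0.03,0,0.06],0],[38,[-0.04,0,0.08],0],[38,[-0.05,0,0.1],0],[38,[-0.06,0,0.12],0],[38,[-0.06,0,0.14],0],[38,[-0.06,0,0.15],0],[38,[-0.06,0,0.15],0],[38,[-0.06,0,0.15],0]]'

```text
clock: 17.15
eef_pos: [0.6411, 0.1943, 0.1479]
tool_rot: [-0.12, 0.993, 0.0, 0.002]
ft_force: [-8.2, -3.0, 20.6]
grip_width: 0.0411
```

```bash
python3 -c "
from h import *
to(TIP-.0367*ZM+[-.0008,0,-.0075],-166.3)
p,Rt,o=tool();s=camera('wrist');save('w11',s['color'],(200,180,360,340),4)
"
```

```text
t 17.15 pos [0.6411 0.1943 0.1479] yaw -166.25 q6 0.05 F [-8.2 -3.  20.6] w 41.1
  units [-0.026 -0.004  0.087] roll 0.00755088139247088
```

View pics/w11.png

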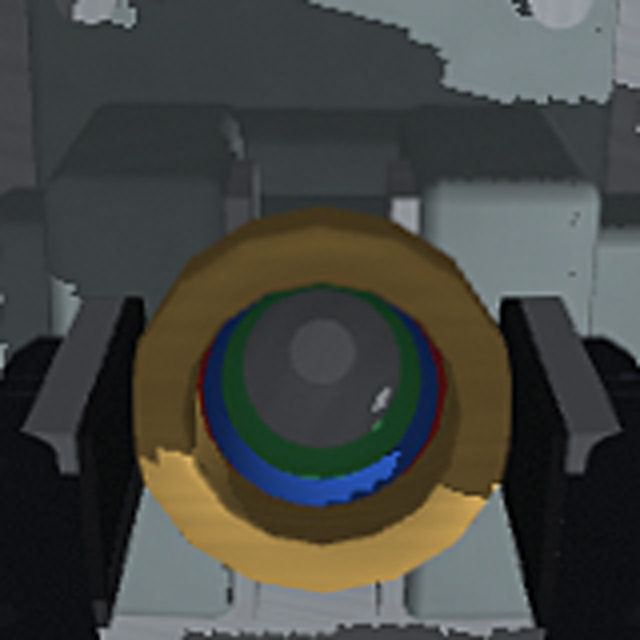

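Call:
move_arm --motion '[[38,[0,0,-0.03],0],[38,[0,0,-0.06],0],[46,[0,0,-0.06],0],[50,[0,0,-0.06],0],[55,[0,0,-0.06],0],[60,[0,0,-0.06],0],[60,[0,0,-0.06],0],[60,[0,0,-0.06],0],[60,[0,0,-0.06],0],[60,[0,0,-0.06],0]]'

```text
clock: 18.2
eef_pos: [0.6411, 0.1945, 0.1453]
tool_rot: [-0.12, 0.993, -0.0, -0.0]
ft_force: [-0.5, -0.4, -0.6]
grip_width: 0.0601
```

```bash
python3 -c "
from h import *
to(TIP-.0367*ZM+[-.0008,0,-.0075],-166.3)
p,Rt,o=tool();s=camera('wrist');save('w12',s['color'],(200,180,360,340),4)
s=camera('scene');save('s12',s['color'],(310,130,430,240),5)
"
```

```text
t 18.20 pos [0.6411 0.1945 0.1453] yaw -166.25 q6 0.05 F [-0.5 -0.4 -0.6] w 60.1
  units [-0.027 -0.008  0.034] roll 0.009024552463988774
```

View pics/w12.png

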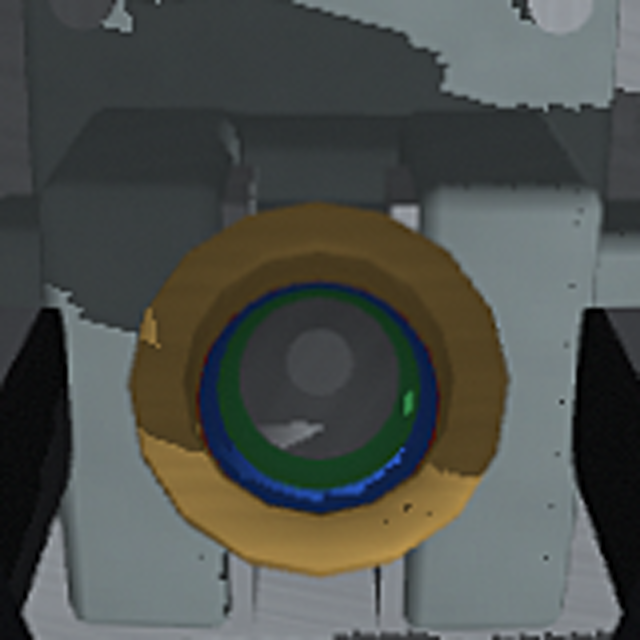

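View pics/s12.png

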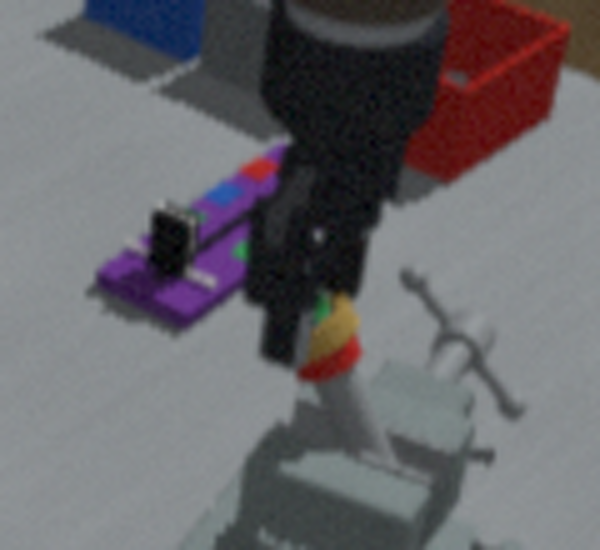

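Call:
move_arm --motion '[[60,[0,0,-0.2],0],[60,[0,0,-0.6],0],[60,[0,0,-1.0],0],[60,[0,0,-1.3],0],[50,[0.1,0,-1.3],0],[40,[0.2,0,-1.3],0],[30,[0.27,0,-1.3],0],[30,[0.27,0,-1.3],0],[30,[0.27,0,-1.3],0],[30,[0.27,0,-1.3],0]]'

```text
clock: 19.3
eef_pos: [0.6278, 0.1913, 0.2098]
tool_rot: [-0.12, 0.993, -0.0, -0.0]
ft_force: [0.4, -0.2, 0.2]
grip_width: 0.0301
```

```bash
python3 -c "
from h import *
to([.629,.1909,.160],-166.3)
p,Rt,o=tool();s=camera('wrist');save('w13',s['color'],(180,180,380,340),4); print(s['color'].shape)
ey=np.array([-np.sin(YAW),np.cos(YAW),0]);ex=np.cross(ey,ZM)
im=s['color'].copy()
for L,col in ((29.7,(255,0,255)),(43.7,(0,255,255))):
  for a in np.linspace(0,2*np.pi,60):
    q=TIP-L/1000*ZM+.022*(np.cos(a)*ex+np.sin(a)*ey); u,v=wproj(s,q,p,Rt).round().astype(int)
    if 0<=u<560 and 0<=v<420: im[v,u]=col
save('w13b',im,(180,180,380,340),4)
s=camera('scene');save('s13',s['color'],(330,150,430,230),6)
im=s['color'].copy()
for L,col in ((29.7,(255,0,255)),(43.7,(0,255,255))):
  for a in np.linspace(0,2*np.pi,60):
    q=TIP-L/1000*ZM+.022*(np.cos(a)*ex+np.sin(a)*ey); u,v=proj(s,q).round().astype(int); im[v,u]=col
save('s13b',im,(330,150,430,230),6)
"
```

```text
t 19.30 pos [0.6278 0.1913 0.2098] yaw -166.24 q6 0.06 F [ 0.4 -0.2  0.2] w 30.1
  units [-0.023 -0.013  0.996] roll 0.009269560071696029
(420, 560, 3)
```

View pics/w13b.png

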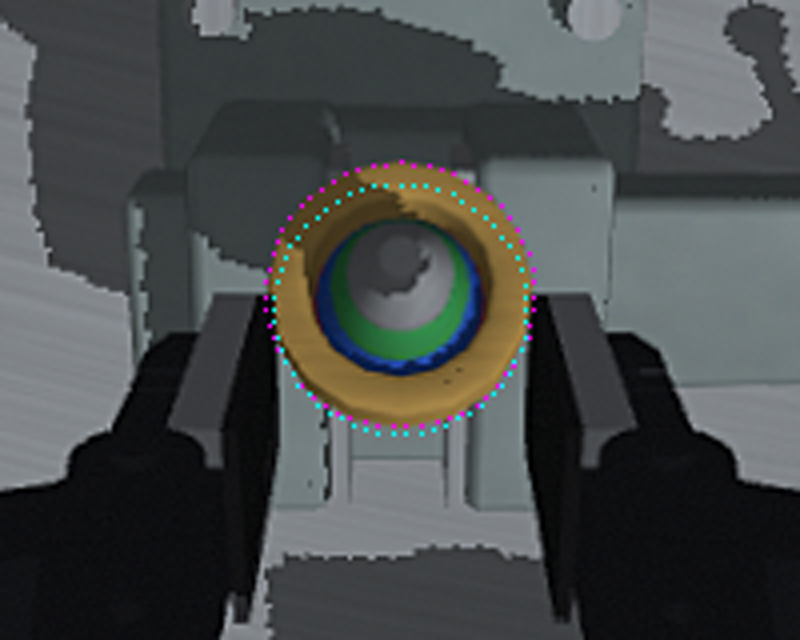

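View pics/s13b.png

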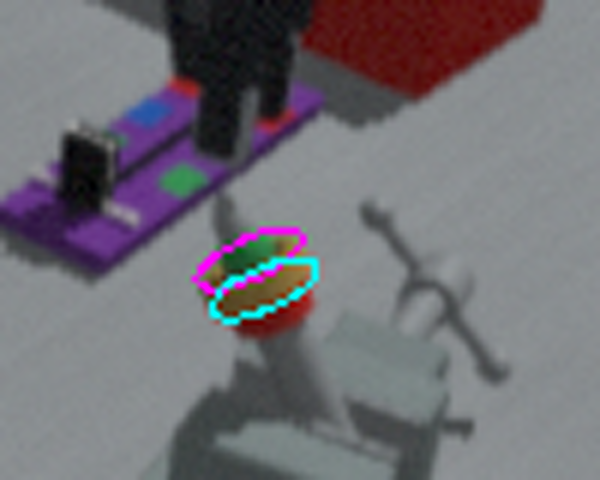

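View pics/s13.png

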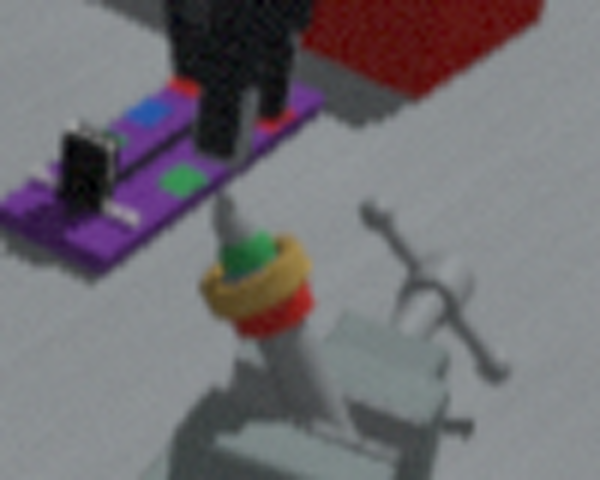

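The scene view shows the red band directly below the ring. The ring looks home, but I'll press gently to confirm it is seated.

Call:
move_arm --motion '[[30,[-0.02,0,0.3],0],[30,[-0.02,-0.01,0.6],0],[30,[-0.02,-0.01,0.85],0],[30,[-0.02,-0.01,0.95],0],[30,[-0.02,-0.01,1.0],0],[30,[-0.02,-0.01,1.03],0],[30,[-0.02,-0.01,1.06],0],[30,[-0.02,-0.01,1.09],0],[30,[-0.02,-0.01,1.12],0],[30,[-0.02,-0.01,1.12],0]]'

```text
clock: 20.4
eef_pos: [0.629, 0.191, 0.1543]
tool_rot: [-0.12, 0.993, 0.0, -0.0]
ft_force: [0.6, 1.0, -0.1]
grip_width: 0.0302
```

```bash
python3 -c "
from h import *
to([.629,.1909,.150],-166.3)
p,Rt,o=tool();s=camera('wrist');save('w14',s['color'],(180,180,380,340),4)"
```

```text
t 20.40 pos [0.629  0.191  0.1543] yaw -166.24 q6 0.05 F [ 0.6  1.  -0.1] w 30.2
  units [ 0.    -0.002  0.085] roll 0.009210297639323054
```

View pics/w14.png

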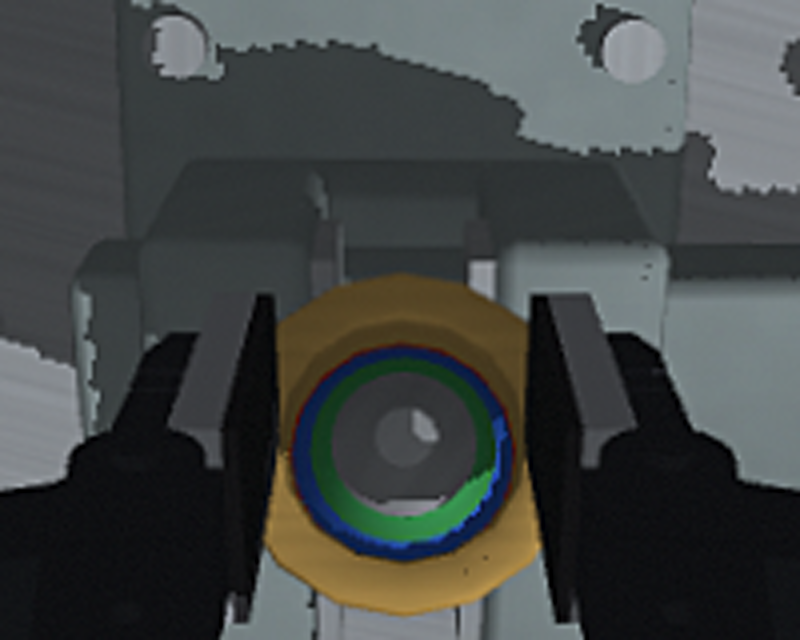

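Call:
move_arm --motion '[[30,[0,0,0.02],0],[30,[0,0,0.04],0],[30,[0,0,0.06],0],[30,[0,0,0.08],0],[30,[0,0,0.1],0],[30,[0,0,0.11],0],[30,[0,0,0.12],0],[30,[0,0,0.12],0],[30,[0,0,0.12],0],[30,[0,0,0.12],0]]'

```text
clock: 21.45
eef_pos: [0.6295, 0.1912, 0.1521]
tool_rot: [-0.12, 0.993, 0.0, 0.002]
ft_force: [-5.3, -2.0, 13.6]
grip_width: 0.0301
```

```bash
python3 -c "
from h import *
to([.629,.1909,.144],-166.3)"
```

```text
t 21.45 pos [0.6295 0.1912 0.1521] yaw -166.25 q6 0.05 F [-5.3 -2.  13.6] w 30.1
  units [ 0.011 -0.003  0.161] roll 0.0084803338144089
```

Call:
move_arm --motion '[[30,[0,0,0.04],0],[30,[0,0,0.08],0],[30,[0,0,0.08],0],[30,[0,0,0.08],0],[30,[0,0,0.0],0],[30,[0,0,-0.3],0],[30,[0,0,-0.8],0],[30,[0,0,-1.3],0],[30,[0.3,0,-1.6],0],[30,[0.8,0,-1.6],0]]'

```text
clock: 22.45
eef_pos: [0.5922, 0.1821, 0.2307]
tool_rot: [-0.12, 0.993, 0.001, 0.003]
ft_force: [-0.9, -0.3, 0.6]
grip_width: 0.0301
```

```bash
python3 -c "
from h import *
to([.468,-.05,.12],-169.4)
p,Rt,o=tool();s=camera('wrist')
ey=np.array([-np.sin(YAW),np.cos(YAW),0]);ex=np.cross(ey,ZM)
for nm in ('w','s'):
  s=camera('wrist' if nm=='w' else 'scene'); im=s['color'].copy()
  if nm=='s': save('s15',im,(330,150,430,230),6)
  for L,col in ((29.7,(255,0,255)),(43.7,(0,255,255))):
   for a in np.linspace(0,2*np.pi,40):
    q=TIP-L/1000*ZM+.022*(np.cos(a)*ex+np.sin(a)*ey); u,v=(wproj(s,q,p,Rt) if nm=='w' else proj(s,q)).round().astype(int)
    if 0<=u<560 and 0<=v<420: im[v,u]=col
  save(nm+'15b',im,(200,250,360,400) if nm=='w' else (330,150,430,230),4 if nm=='w' else 6)
"
```

```text
t 22.45 pos [0.5922 0.1821 0.2307] yaw -166.25 q6 0.06 F [-0.9 -0.3  0.6] w 30.1
  units [ 3.529 -3.92   2.192] roll 0.5244193364799136
```

View pics/w15b.png

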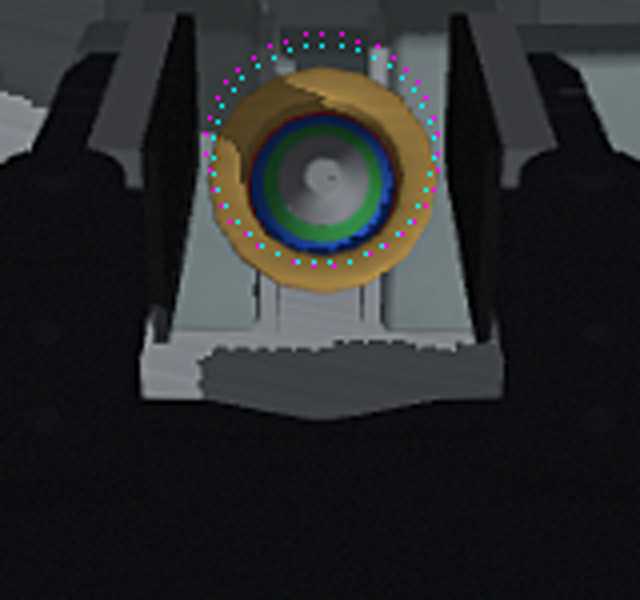

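View pics/s15.png

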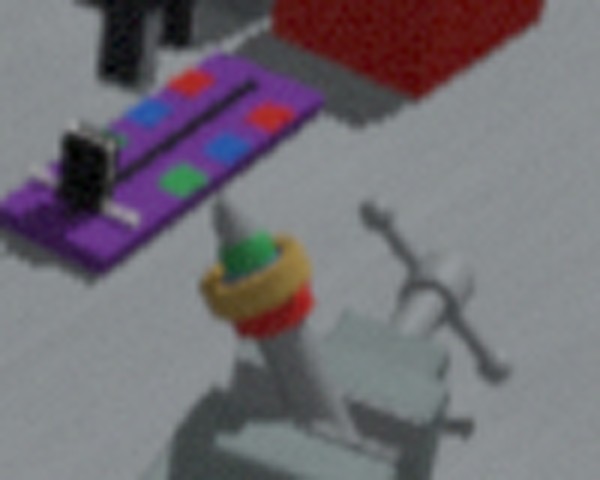

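Call:
move_arm --motion '[[30,[0.4,-0.3,0],0],[30,[0.9,-0.8,0],0.2],[40,[1.4,-1.4,0.1],0.52],[50,[1.9,-2.0,0.5],0.52],[50,[2.4,-2.6,0.9],0.52],[50,[2.9,-3.2,1.3],0.52],[50,[3.3,-3.6,1.7],0.52],[50,[3.5,-3.9,2.0],0.52],[50,[3.53,-3.92,2.1],0.52],[50,[3.53,-3.92,2.1],0.52]]'

```text
clock: 23.6
eef_pos: [0.4654, -0.051, 0.1226]
tool_rot: [-0.092, 0.996, 0.0, -0.001]
ft_force: [0.9, -0.6, 0.5]
grip_width: 0.0499
```

```bash
python3 -c "
from h import *
to([.468,-.05,.026],-169.4)
p,Rt,o=tool();c=camera('wrist');save('w16',c['color']);np.savez('w16',p=p,Rt=Rt)
for P in ([.468,-.05,.0555],[.468,-.05,.0145],[.4445,.0762,.0145]): print(wproj(c,P,p,Rt).round(1))
"
```

```text
t 23.60 pos [ 0.4654 -0.051   0.1226] yaw -169.43 q6 -0.29 F [ 0.9 -0.6  0.5] w 49.9
  units [-0.056  0.009  1.933] roll -0.005254401072249948
[281.3 232.3]
[281.1 216.3]
[429.1 216.3]
```

View pics/w16.png

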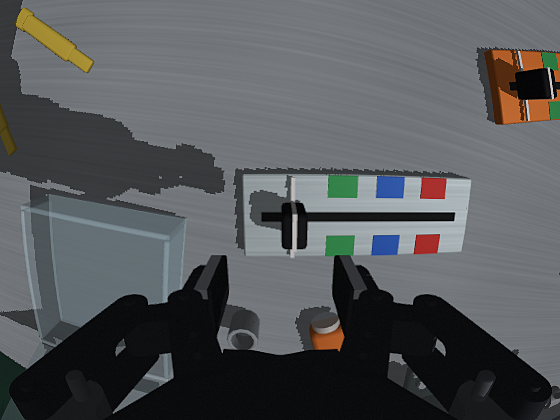

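```bash
python3 -c "
from h import *
c=camera('wrist');b=np.load('w16.npz');i=c['color'].astype(int)
f=lambda u,v,z:(lambda o,d:o+d*(z-o[2])/d[2])(*wray(c,u,v,b['p'],b['Rt']))
r,g,bb=i[...,0],i[...,1],i[...,2]
for nm,m in (('red',(r>120)&(g<90)&(bb<90)),('green',(g>r+40)&(g>bb+30)),('blue',(bb>r+60)&(bb>g+40))):
  m=m.copy();m[:170]=0;m[262:]=0;m[:,:240]=0;m[:,475:]=0
  n,l,s,ce=cv2.connectedComponentsWithStats(m.astype(np.uint8)); q=[f(*ce[k],.0145) for k in range(1,n) if s[k,4]>60]; print(nm,len(q),np.mean(q,0).round(4))
for uv,z in (((292,181),.0145),((292.8,255),.0145),((294.5,233),.0555),((282,240),.0555),((307,240),.0555)): print(uv,f(*uv,z).round(4))
save('w16z',c['color'],(235,165,475,262),3.3)
"
```

```text
red 2 [0.4437 0.0764 0.0145]
green 2 [ 0.4581 -0.0024  0.0145]
blue 2 [0.4508 0.037  0.0145]
(292, 181) [ 0.4382 -0.0469  0.0145]
(292.8, 255) [ 0.4992 -0.0342  0.0145]
(294.5, 233) [ 0.4669 -0.041   0.0555]
(282, 240) [ 0.4734 -0.0485  0.0555]
(307, 240) [ 0.4703 -0.0315  0.0555]
```

View pics/w16z.png

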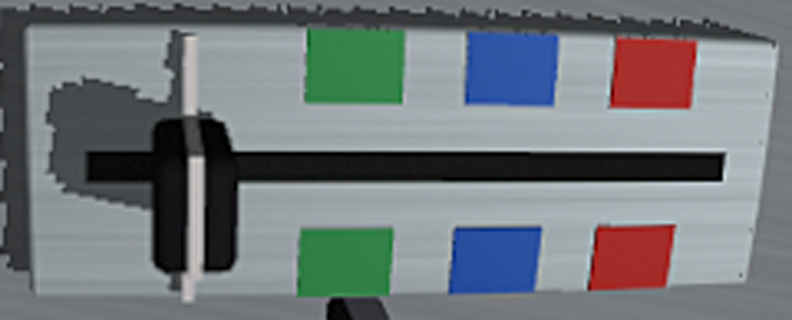

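Call:
move_arm --motion '[[50,[-0.02,0.1,0.1],0],[50,[-0.05,0.2,0.5],0],[50,[-0.05,0.2,1.0],0],[50,[-0.05,0.2,1.5],0],[50,[-0.05,0.2,1.8],0],[50,[-0.05,0.2,1.93],0],[12,[-0.05,0.2,1.93],0],[12,[-0.05,0.2,1.93],0],[12,[-0.05,0.2,1.93],0],[12,[-0.05,0.2,1.93],0]]'

```text
clock: 24.7
eef_pos: [0.467, -0.0403, 0.0278]
tool_rot: [-0.093, 0.996, 0.0, 0.001]
ft_force: [0.3, 0.5, 1.5]
grip_width: 0.0171
```

```bash
python3 -c "
from h import *
to([.4437,.0764,.026],-169.4)"
```

```text
t 24.70 pos [ 0.467  -0.0403  0.0278] yaw -169.36 q6 -0.27 F [0.3 0.5 1.5] w 17.1
  units [0.027 2.38  0.036] roll 0.007068916438844515
```

Gripped at a width of 17 mm. Sliding 119 mm along +y.

Call:
move_arm --motion '[[12,[0,0.2,0],0],[12,[0,0.5,0],0],[12,[0.01,0.9,0],0],[12,[0.01,1.3,0],0],[12,[0.02,1.7,0],0],[12,[0.02,2.1,0],0],[12,[0.02,2.3,0],0],[12,[0.02,2.38,0],0],[12,[0.02,2.38,0],0],[12,[0.02,2.38,0],0]]'

```text
clock: 25.7
eef_pos: [0.4451, 0.0769, 0.0278]
tool_rot: [-0.093, 0.996, 0.001, 0.002]
ft_force: [4.3, 2.4, 4.3]
grip_width: 0.0176
```

```bash
python3 -c "
from h import *
to([.4437,.0764,.026],-169.4)"
```

```text
t 25.70 pos [0.4451 0.0769 0.0278] yaw -169.36 q6 -0.02 F [4.3 2.4 4.3] w 17.6
  units [ 0.029 -0.005  0.036] roll 0.006025657630682228
```

Release and back off upward, then look.

Call:
move_arm --motion '[[30,[0.02,0,0],0],[45,[0.02,0,0],0],[50,[0.02,0,0],0],[50,[0.02,0,-0.2],0],[50,[0.02,0,-0.8],0],[50,[0.02,0,-1.4],0],[50,[0.02,-0.3,-2.0],0],[50,[0.02,-0.8,-2.5],0],[50,[0.02,-1.2,-2.8],0],[50,[0.02,-1.2,-2.8],0]]'

```text
clock: 26.7
eef_pos: [0.4549, 0.0155, 0.1697]
tool_rot: [-0.091, 0.996, -0.0, 0.003]
ft_force: [0.2, 0.9, 1.2]
grip_width: 0.0498
```

Call:
move_arm --motion '[[50,[-0.2,0,0],0],[50,[-0.6,0,0],0],[50,[-1.0,0,0],0],[50,[-1.4,0,0],0],[50,[-1.5,0,0],0],[50,[-1.5,0,0],0],[50,[-1.5,0,0],0],[50,[-1.5,0,0],0],[50,[-1.5,0,0],0],[50,[-1.5,0,0],0]]'

```text
clock: 27.7
eef_pos: [0.5265, 0.0308, 0.1671]
tool_rot: [-0.093, 0.996, -0.0, 0.0]
ft_force: [1.1, -0.3, 0.1]
grip_width: 0.0503
```

```bash
python3 -c "
from h import *
to([.4437,.0764,.026],-169.4)
p,Rt,o=tool();c=camera('wrist');save('w17',c['color']);print('red field px',wproj(c,[.4437,.0764,.0145],p,Rt),wproj(c,[.4437,.0764,.0555],p,Rt))
c=camera('scene');save('s17',c['color']);save('s17z',c['color'],(330,150,430,230),6)
c=camera('top');save('t17',c['color'])
"
```

```text
t 27.70 pos [0.5265 0.0308 0.1671] yaw -169.38 q6 -0.13 F [ 1.1 -0.3  0.1] w 50.3
  units [1.46  1.201 2.821] roll 0.003989712846527975
red field px [346.30461975 123.19269013] [356.56526062 122.62568463]
```

View pics/w17.png

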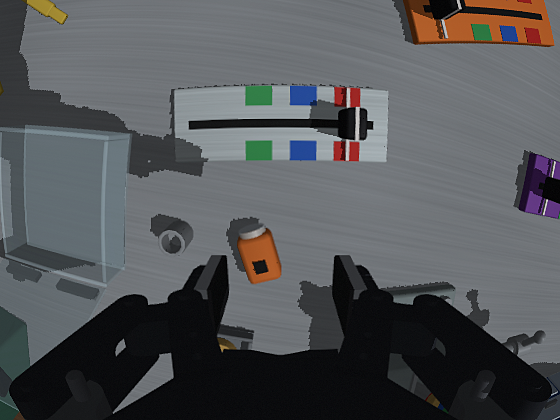

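View pics/s17.png

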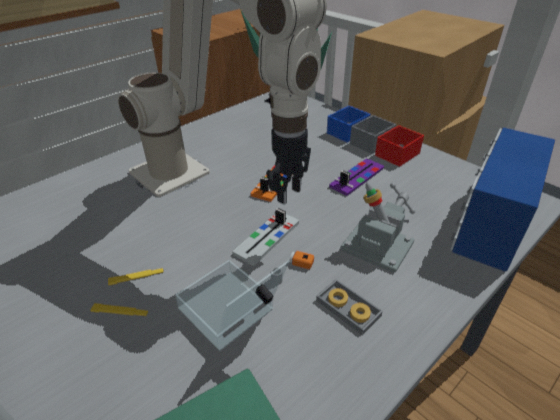

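View pics/s17z.png

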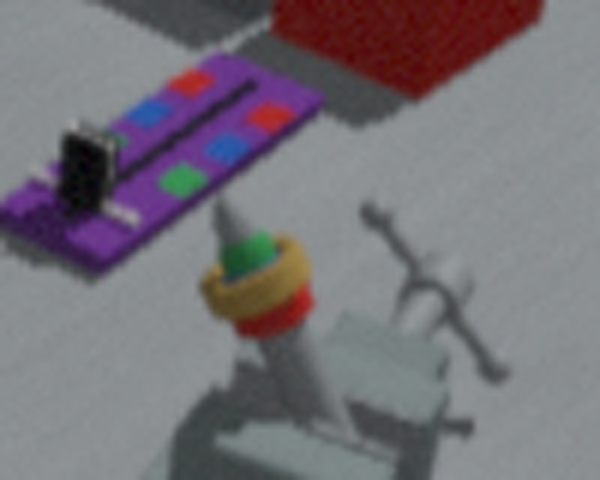

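View pics/t17.png

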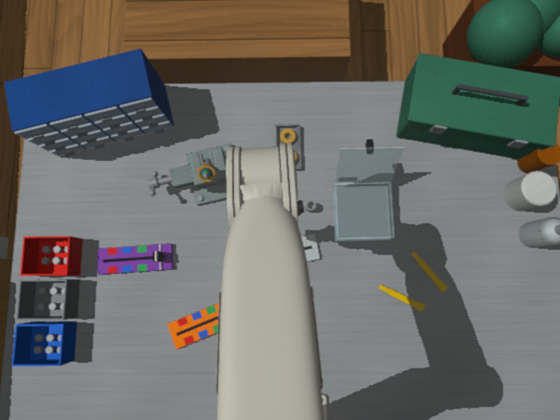

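```bash
python3 -c "
from h import *
c=camera('scene');im=c['color']
C=ray(c,0,0)[0]
n=C-TIP; n-=ZM*(n@ZM); n/=np.linalg.norm(n)
P=lambda L,r:proj(c,TIP-L/1000*ZM+r/1000*n)
for nm,L,r in (('tip',0,3),('ringtop',29.7,22),('ringbot',43.7,22),('ringtop5up',24.7,22),('ringbot5up',38.7,22),('redbot',56,17)): print(nm,P(L,r).round(1))
a,b=P(0,0),P(60,0); d=(b-a)/np.linalg.norm(b-a); print(d)
for k in np.arange(4,30,1.):
  # front line
  q=a+d*k; print(k,q.round(1),cv2.getRectSubPix(im,(1,1),(float(q[0]),float(q[1])))[0,0])
for nm,L,r in (('tip',0,0),('ringtop',29.7,22),('ringbot',43.7,22),('ringbot5up',38.7,22),('redbot',56,17)): print(nm,round(float((P(L,r)-a)@d),1))
"
```

```text
tip [366.4 182.4]
ringtop [372.5 195.8]
ringbot [374.8 200.8]
ringtop5up [371.6 193.9]
ringbot5up [374. 199.]
redbot [376.4 204.5]
[0.41429896 0.91014085]
4.0 [367.8 185.6] [92 97 99]
5.0 [368.3 186.5] [92 95 97]
6.0 [368.7 187.4] [91 93 97]
7.0 [369.1 188.3] [85 90 91]
8.0 [369.5 189.2] [74 90 82]
9.0 [369.9 190.2] [55 94 67]
10.0 [370.3 191.1] [41 98 55]
11.0 [370.7 192. ] [36 94 53]
12.0 [371.2 192.9] [35 91 51]
13.0 [371.6 193.8] [41 87 59]
14.0 [372.  194.7] [78 90 69]
15.0 [372.4 195.6] [110  97  64]
16.0 [372.8 196.5] [112  93  52]
17.0 [373.2 197.4] [102  85  45]
18.0 [373.6 198.4] [102  84  44]
19.0 [374.1 199.3] [101  82  42]
20.0 [374.5 200.2] [100  75  41]
21.0 [374.9 201.1] [100  49  31]
22.0 [375.3 202. ] [96 20 16]
23.0 [375.7 202.9] [101  23  20]
24.0 [376.1 203.8] [99 28 27]
25.0 [376.5 204.7] [90 50 50]
26.0 [377.  205.6] [79 72 73]
27.0 [377.4 206.5] [75 76 78]
28.0 [377.8 207.5] [75 77 78]
29.0 [378.2 208.4] [78 81 81]
tip 0.0
ringtop 15.2
ringbot 20.7
ringbot5up 18.7
redbot 24.8
```

```bash
python3 -c "
from workcell import *
print(job_done())"
```

```text
the job is handed in; nothing more can be done
None
```

The job is handed in after about 28 s of the 67 s allowed. All four parts of the task look done in the last pictures; the hand-in itself reports no verdict.

- **Lid:** I pinched the pull, carried it to about 1.85 rad and let go. It fell back and stays open.
- **Bush:** I took it from the box and lowered it along the leaning mandrel. On release it swung into line with the axis. I then pressed it down with the fingertips until it held at about 14 N, and pressed slightly further without it moving visibly.
- **Fit check:** In the scene view the bush's lower edge lies within about half a pixel (1–1.5 mm) of where the red stop predicts, and it sits concentric with the bands. Red is the first band showing below the ring.
- **Marker:** I slid it about 119 mm to the red field and released it. Its white line runs through both red squares, within about 2 mm of the field's centre.
- **Other things:** The two tray bushes, the levers, the socket and the bike light look undisturbed in the last views. I did not re-measure their positions. The arm stands clear of everything.

One check disagreed at first. My initial scene and top estimate of the mandrel tip was 6–7 mm off in height, because I took a bright patch on the vise for the tip. The two wrist views fixed it, giving a tip height of 182 mm against the expected 181 mm.

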